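# Set the drying weights on the mended leaves

### The job

Four freshly mended leaves lie on the light pad, each with a piece of white blotter over its mend. Take the stack of weights apart and set each weight, felt side down, on the blotter that was cut to its shape and size, centred on it and square with it, so that all four mends dry under their own weight. Lower the weights gently, never let one fall, and leave the paste jar and the mug of brushes where they stand.

Things in the scene. Friction and masses are not known exactly. Their poses are not given: they have to be found in the camera images.
- slab_centre (a point): widest weight, bottom of the stack at the start: dark steel plate 100 x 60 mm, 16 mm high, with a thin felt sole, about 0.66 kg. Point: its centre, 8 mm above its underside. x along the 100 mm side, y along the 60 mm side, z up. It stands on a lit light pad whose flat top is 8 mm above the work surface (world z = 0.008)
- bar_centre (a point): long bright steel bar weight, second from the bottom, lying along the slab: 140 x 34 mm, 20 mm high, felt sole, about 0.67 kg. Point: its centre, 10 mm above its underside. x along the 140 mm length, y across the 34 mm width, z up
- square_centre (a point): square dark steel weight, third from the bottom: 50 x 50 mm, 20 mm high, felt sole, about 0.35 kg. Point: its centre, 10 mm above its underside. x and y along its sides, z up
- round_centre (a point): round brass weight with a knob, top of the stack: disc 40 mm across and 18 mm high (felt sole included), and on it a coaxial round knob 18 mm across and 22 mm high to lift it by; 40 mm high in all, about 0.21 kg. Point: on its axis, 20 mm above its underside, which is 2 mm above the foot of the knob. z up
- leaf_slab_blotter (a point): the largest white blotter, 106 x 66 mm, on a brown torn leaf of 130 x 96 mm: place of the slab weight. Point: middle of the blotter's top face; its x and y axes lie along the blotter's 106 and 66 mm sides, z is up. The leaf under it is fixed to the light pad; the blotter's top is 2.5 mm above the pad
- leaf_bar_blotter (a point): the long narrow white blotter, 146 x 40 mm, on a brown torn strip of 164 x 64 mm: place of the bar weight. Point: middle of the blotter's top face; its x and y axes lie along the blotter's 146 and 40 mm sides, z is up. The leaf under it is fixed to the light pad; the blotter's top is 2.5 mm above the pad
- leaf_square_blotter (a point): the square white blotter, 56 x 56 mm, on a brown torn leaf of 112 x 98 mm: place of the square weight. Point: middle of the blotter's top face; its x and y axes lie along the blotter's sides, z is up. The leaf under it is fixed to the light pad; the blotter's top is 2.5 mm above the pad
- leaf_round_blotter (a point): the round white blotter, 46 mm across, on a brown torn leaf of 96 x 112 mm: place of the round weight. Point: middle of the blotter's top face; z is up. The leaf under it is fixed to the light pad; the blotter's top is 2.5 mm above the pad
- jar_centre (a point): closed paste jar, 52 mm across and 55 mm high, loose, standing on the light pad between the leaves. Point: its centre, half-way up. To be left alone
- mug_centre (a point): white mug, 72 mm across and 90 mm high with a handle to +x, holding three brushes that lean out to -y and reach up to 210 mm above its foot; loose, near the pad's -y edge. Point: on its axis, half-way up. To be left alone
Not all that is in view belongs to the job. What is shaped like the part that bears slab_centre but red is not meant.

How it is judged:
At the end, for the whole second after the job is handed in: Each weight rests flat and still, felt down, on the blotter of its shape: centre within 12 mm of the blotter's; slab, bar and square turned within 0.22 rad of its sides (square: any quarter turn). Jar and mug upright, within 15 mm of their start (horizontal distance between slab_centre and leaf_slab_blotter below 0.012 m and z of slab_centre in the frame of leaf_slab_blotter between 0.004 and 0.011 m and angle between each of slab_centre, bar_centre, square_centre, round_centre's own z axis and vertical below 0.08 rad and linear speed of each of slab, bar, square, round below 0.02 m/s and angular speed of each of slab, bar, square, round below 0.1 rad/s and angle between the x axis of slab_centre and the x axis of leaf_slab_blotter, either way round below 0.22 rad and horizontal distance between bar_centre and leaf_bar_blotter below 0.012 m and z of bar_centre in the frame of leaf_bar_blotter between 0.006 and 0.013 m and angle between the x axis of bar_centre and the x axis of leaf_bar_blotter, either way round below 0.22 rad and horizontal distance between square_centre and leaf_square_blotter below 0.012 m and z of square_centre in the frame of leaf_square_blotter between 0.006 and 0.013 m and (angle between the x axis of square_centre and the x axis of leaf_square_blotter, either way round below 0.22 rad or angle between the x axis of square_centre and the y axis of leaf_square_blotter, either way round below 0.22 rad) and horizontal distance between round_centre and leaf_round_blotter below 0.012 m and z of round_centre in the frame of leaf_round_blotter between 0.016 and 0.023 m and distance of each of jar_centre, mug_centre from where it was at the start of the episode below 0.015 m and angle between each of jar_centre, mug_centre's own z axis and vertical below 0.1 rad); the robot touches nothing.
It fails at once if a weight is let fall (moving faster than 0.5 m/s, as after a drop of 13 mm, with no finger on it) ((linear speed of slab above 0.5 m/s and contact force between the fingers and slab below 0.05 N) or (linear speed of bar above 0.5 m/s and contact force between the fingers and bar below 0.05 N) or (linear speed of square above 0.5 m/s and contact force between the fingers and square below 0.05 N) or (linear speed of round above 0.5 m/s and contact force between the fingers and round below 0.05 N)).
It fails at once if the paste jar is pushed more than 15 mm or tipped (distance of jar_centre from where it was at the start of the episode above 0.015 m or angle between jar_centre's own z axis and vertical above 0.3 rad).
It fails at once if the mug of brushes is pushed more than 15 mm or tipped (distance of mug_centre from where it was at the start of the episode above 0.015 m or angle between mug_centre's own z axis and vertical above 0.3 rad).
It also fails if it takes over 122 s, if anything falls off the work surface, if the arm or the gripper's body presses on something with over 40 N, if the wrist force passes 120 N, or if a joint passes its speed limit or range.

### The arm

A 6-joint arm with a two-finger parallel gripper is mounted at the origin on the work surface. World frame = base frame: x ahead of the robot, y to its left, z up, the work surface at z = 0. Lengths are in m, angles in rad, forces in N, time in s.
With the tool pointing down it reaches from about 0.375 to 0.75 m from the base axis. Payload 9 kg.
Tool frame: the origin (TCP) lies midway between the tips of the shut fingers; the grasp point (between the pads) lies 19 mm behind it; z points along the fingers, y is the line along which they close (so a half turn about z gives the same grasp; the last joint's range is limited). The gripper opens to 85 mm and grips with 20 to 120 N. Pads are 22 mm wide; open, the fingers measure 114 mm over their backs; the gripper's body (76 mm by 85 mm) begins 54 mm behind the grasp point. The pads swing forward as they close: fully open they stand 13 mm farther back than shut.
Start: joints at [-1.457, 0.104, 0.097, 1.564, 0, 1.353], TCP at [0.195, -0.567, 0.231] pointing down, gripper open.
Joint ranges: [-2.99, 2.99], [-0.84, 1.86], [-1.1, 1.16], [-1.84, 2.11], [-1.51, 1.56], [-3.14, 3.14]. Speed limits (rad/s): [2.22, 2.22, 2.57, 3.14, 3.14, 3.14].

### API

Orientations are given as a unit quaternion [x, y, z, w].
In Python, from plant import arm, optics gives the robot as it stands. The module is installed in compiled form; this text tells all that it offers.
- The arm moves only by the tool servo_tool, never from a script. Its arguments are lists of equal length, an entry for each row: "hand": the opening, from -1 (shut) to 1 (fully open), so that 0 is half open; "xyz": the shift along the tool's x, y, z each as a share of 0.5 m, from -1 to 1, a list of three; "angular": the turn, a rotation vector about the tool's x, y, z each as a share of 45 degrees, from -1 to 1, a list of three. A call has 1 to 5 rows; each row is the pose to reach, as a shift and turn from the pose commanded when the call began, along the tool's axes at that moment; what a row does not reach only later rows make up. A row lasts 1/8 s, in which the tool goes at most 62.5 mm and 10.7 degrees, less where a joint would pass 70% of its speed; a pose out of reach is approached as far as the arm can. A call with a number of a shift or a turn outside -1 to 1 is refused whole. A call with a gripper value outside its range is refused whole. The fingers move at their own pace and stop on an object; "grip_force" is the grip in N (left out, the last holds). Time passes only in rows, so rows that repeat a pose let the fingers close. It gives the time, the measured TCP pose, the force, the opening and the grip force at its end, in the units of the state.
- arm.get_obs(): the state, without advancing time (a new reading comes with each control period).
- optics.capture(name): name is "side" or "top"; returns (picture, depth): 420x560x3 uint8, red, green, blue; 420x560 float32, m along the optical axis (not along the pixel's ray), 0 where there is no reading.
- optics.get_calibration(name): a dict with "fx", "fy", "cx", "cy" (pixels), "k1" (the pictures are not rectified: a ray, as slopes to the right and down, at radius r is drawn at 1 + k1 r^2 times it, then the intrinsics apply), "extrinsics" (4x4, takes a point from world to camera coordinates). Camera axes: x right, y down, z forward; pixel columns grow to the right and rows downward; lengths in m; the calibration is good to about 2 mm. A picture is of the moment at which its call begins. get_calibration takes no time and is no camera call.
- arm.hand_in(): hands the job in; it is judged then, once.
The state is a dict: "time": time; "q": joint angles; "dq": joint speeds; "effort": joint torques, N m; "eef_pos": TCP position; "tcp_rot": TCP orientation; "ft_force": force on the tool from outside, world axes, zero at the start; "ft_torque": the same for the moment, N m; "finger_gap": finger opening in m; "finger_force": force on a finger pad.
Only numpy, scipy, OpenCV 4.12 (cv2) and the standard library are available. Lean on these libraries where they do the work, as an engineer would, in place of code of your own. Each camera call takes 0.05 s, during which the arm holds its last target. There are 200 camera calls.

## Working session

There is one attempt and no reset: what is moved stays moved. The work goes in short steps, Python scripts to look and compute and a tool call to move; the robot and the scene stay as the last step left them, time stands still between calls to the robot, and variables do not carry over. Pictures are saved under pics/ and viewed, at most 16 in all, crops included, and the job is handed in when it is done.

Besides the shell and the picture viewer there is one more tool, called by a JSON object that holds its "op" and its "data", one argument or row to a line. servo_tool: Moves the arm, as the interface text tells. Shift numbers are shares of 0.5 m and turn numbers shares of 45 degrees, none past 1 either way. Its arguments: {"type":"object","properties":{"hand":{"type":"array"},"xyz":{"type":"array"},"angular":{"type":"array"},"grip_force":{"type":"number"}},"required":["hand","xyz","angular"]}

```bash
mkdir -p pics; python3 - <<'E'
from plant import arm, optics
import cv2, numpy as np
for n in ("top","side"):
    p,d=optics.capture(n); cv2.imwrite(f"pics/{n}0.png",p[...,::-1]); np.savez(f"{n}0.npz",p=p,d=d)
    c=optics.get_calibration(n); print(n,{k:(np.round(v,4).tolist() if k=="extrinsics" else v) for k,v in c.items()})
o=arm.get_obs(); print({k:np.round(v,3).tolist() for k,v in o.items()})
E
```

```text
top {'fx': 532.9784304392326, 'fy': 532.9784304392326, 'cx': 272.85601987491975, 'cy': 205.7144290212349, 'k1': -0.21376894753489437, 'extrinsics': [[-0.0223, -0.9997, -0.0045, -0.0984], [-0.9949, 0.0226, -0.0983, 0.4206], [0.0984, 0.0023, -0.9951, 1.3995], [0.0, 0.0, 0.0, 1.0]]}
side {'fx': 498.7394126150436, 'fy': 498.7394126150436, 'cx': 285.047207634785, 'cy': 212.7744334306868, 'k1': -0.18702456035748943, 'extrinsics': [[0.9955, -0.0946, 0.0006, -0.4353], [-0.0557, -0.591, -0.8047, 0.02], [0.0764, 0.8011, -0.5936, 1.4482], [0.0, 0.0, 0.0, 1.0]]}
{'time': 0.1, 'q': [-1.457, 0.105, 0.097, 1.564, -0.0, 1.353], 'dq': [0.001, -0.003, 0.0, 0.002, -0.0, 0.001], 'effort': [0.007, -55.821, 50.472, 0.013, -0.0, -0.0], 'eef_pos': [0.195, -0.567, 0.231], 'tcp_rot': [0.986, 0.165, 0.0, -0.001], 'ft_force': [0.896, 0.514, 0.748], 'ft_torque': [-0.035, -0.027, -0.008], 'finger_force': 0.0, 'finger_gap': 0.086}
```

View pics/top0.png

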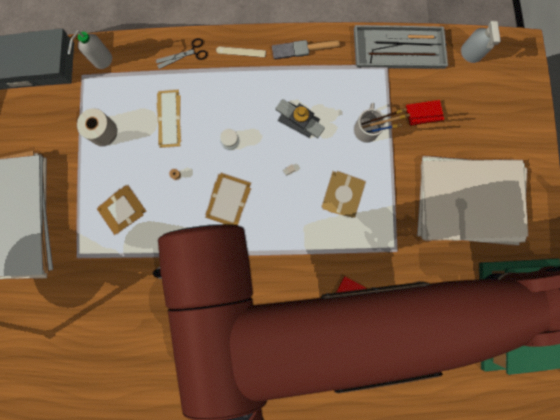

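View pics/side0.png

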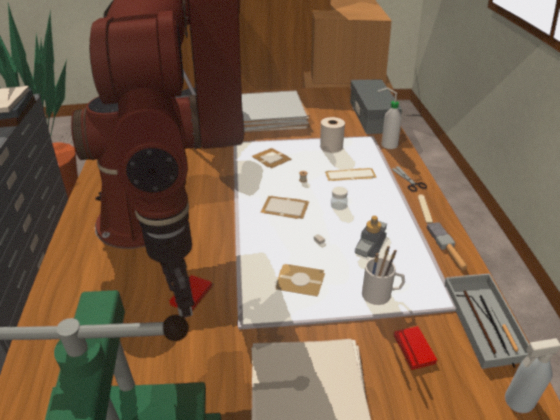

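The top view shows the stack at about (301,117), with blotters at (168,118) bar, (122,209) square, (229,198) slab and (344,194) round. The jar is at (230,138) and the mug at (369,125). Red lookalikes are at (425,112) and (350,287). The side view shows the stack at (373,235) and the mug at (380,280).

Candidates for the slab: the dark plate under the stack (301,117), red box (425,112), red box (350,287). I choose the dark one in the stack. I'll check it in a close crop and measure.

```bash
cat > h.py <<'E'
import numpy as np, cv2
from plant import arm, optics
def cal(n):
    c=optics.get_calibration(n); K=np.array([[c['fx'],0,c['cx']],[0,c['fy'],c['cy']],[0,0,1]])
    return c,K,np.array(c['extrinsics'])
def rays(n,px):
    c,K,E=cal(n); s=(np.asarray(px,float).reshape(-1,2)-K[:2,2])/[K[0,0],K[1,1]]
    u=s.copy()
    for _ in range(20): u=s/(1+c['k1']*(u**2).sum(1,keepdims=True))
    d=np.c_[u,np.ones(len(u))]@E[:3,:3]; o=-E[:3,:3].T@E[:3,3]
    return o,d
def onplane(n,px,z):
    o,d=rays(n,px); return o+d*((z-o[2])/d[:,2])[:,None]
def proj(n,P):
    c,K,E=cal(n); q=np.asarray(P).reshape(-1,3)@E[:3,:3].T+E[:3,3]; u=q[:,:2]/q[:,2:]
    return u*(1+c['k1']*(u**2).sum(1,keepdims=True))*[K[0,0],K[1,1]]+K[:2,2]
def rect(n,cnt,z):
    w=onplane(n,cnt.reshape(-1,2),z)[:,:2]
    (c,s,a)=cv2.minAreaRect((w*1000).astype(np.float32))
    if s[0]<s[1]: s=s[::-1]; a+=90
    return np.round(c,1),np.round(s,1),round((a+90)%180-90,1)
E
cat > m1.py <<'E'
from h import *
f={n:np.load(n+"0.npz") for n in("top","side")}
for n in f:
    p=f[n]['p']; S=4; big=cv2.resize(p,None,fx=S,fy=S,interpolation=cv2.INTER_CUBIC)
    hsv=cv2.cvtColor(big,cv2.COLOR_RGB2HSV)
    br=((hsv[...,1]>75)&(hsv[...,0]<30)).astype(np.uint8)*255
    reg=np.zeros_like(br)
    q=proj(n,[[.28,-.37,.008],[.28,.31,.008],[.67,.31,.008],[.67,-.37,.008]])
    cv2.fillConvexPoly(reg,(q*S).astype(int),255); br&=reg
    cs,h=cv2.findContours(br,cv2.RETR_CCOMP,cv2.CHAIN_APPROX_NONE)
    for i,c in enumerate(cs):
        if h[0][i][3]<0 and cv2.contourArea(c)>3000:
            print(n,"leaf",(c.reshape(-1,2).mean(0)/S).round(),*rect(n,(c+.5)/S-.5,.0085))
            for j,k in enumerate(cs):
                if h[0][j][3]==i and cv2.contourArea(k)>1000: 
                    print("   blot",*rect(n,(k+.5)/S-.5,.0105))
    d=f[n]['d']
    x,y=(301,117) if n=="top" else (373,235)
    a=p[y-38:y+37,x-50:x+50]; cv2.imwrite(f"pics/c_{n}.png",cv2.resize(a,None,fx=6,fy=6,interpolation=cv2.INTER_CUBIC)[...,::-1])
a=[cv2.imread(f"pics/c_{n}.png") for n in f]; cv2.imwrite("pics/c0.png",cv2.resize(np.vstack(a),(400,600)))
# depth-based points for top view near stack
d=f['top']['d']; v,u=np.mgrid[85:150,265:340]; o,r=rays('top',np.c_[u.ravel(),v.ravel()])
E=cal('top')[2]; W=o+r*d[85:150,265:340].reshape(-1,1)
W=W[d[85:150,265:340].ravel()>0]
for lo,hi in((.014,.027),(.035,.05),(.056,.07),(.075,.087),(.095,.112)):
    m=(W[:,2]>lo)&(W[:,2]<hi); 
    if m.sum()>5: print(lo,m.sum(),np.median(W[m],0).round(4),rect('top',proj('top',W[m]),np.median(W[m,2])))
E
python3 m1.py
```

```text
top leaf [132. 204.] [436.9 283.2] [97.1 50.3] 32.2
top leaf [238. 235.] [396.5 -28.8] [680.3 230.1] 90.0
top leaf [343. 195.] [ 446.3 -298.7] [111.   93.4] -19.3
top leaf [169. 135.] [628.5 174.4] [77.1 61.9] 1.5
side leaf [300. 280.] [ 445.5 -298.8] [110.6  92.6] -18.8
side leaf [234. 232.] [283.7 -28.1] [681.3  10.6] -89.9
0.014 421 [ 0.6448 -0.1779  0.018 ] (array([ 661.4, -193.9]), array([204.1, 181.3]), 88.9)
0.035 426 [ 0.6424 -0.1984  0.0445] (array([ 649.6, -183.6]), array([141.5,  38.7]), 53.6)
0.056 170 [ 0.6452 -0.1894  0.0644] (array([ 652.2, -187.6]), array([52.5, 51. ]), -37.0)
0.075 123 [ 0.6477 -0.1838  0.0825] (array([ 652.3, -186.8]), array([40.6, 36.6]), -1.7)
0.095 43 [ 0.6514 -0.1857  0.1045] (array([ 651.6, -185.7]), array([16.8, 16.8]), -47.4)
```

View pics/c0.png

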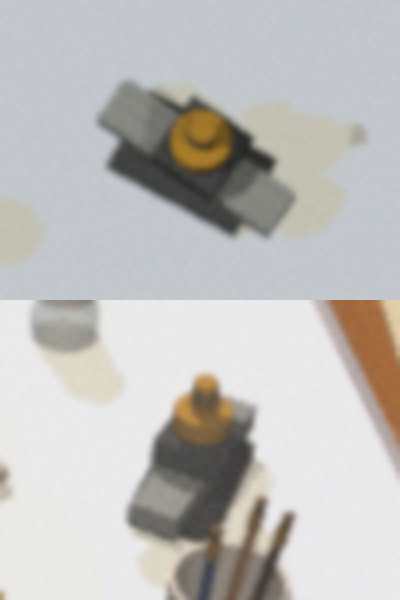

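The crop confirms the dark slab under the bright bar, dark square and brass round with its knob. The layer heights (0.044/0.064/0.082/0.104) match the sizes given. Next, the blotters, with local thresholds.

```bash
cat > m2.py <<'E'
from h import *
import sys
tag=sys.argv[1] if len(sys.argv)>1 else "0"
L={"bar":(168,118),"square":(122,209),"slab":(229,198),"round":(344,194)}
p=np.load(f"top{tag}.npz")['p']; S=8; out=[]
for k,(x,y) in L.items():
    a=p[y-34:y+34,x-34:x+34]; b=cv2.resize(a,None,fx=S,fy=S,interpolation=cv2.INTER_CUBIC)
    s=cv2.GaussianBlur(cv2.cvtColor(b,cv2.COLOR_RGB2HSV)[...,1],(0,0),3)
    hsv=s.copy(); t,_=cv2.threshold(hsv,0,255,cv2.THRESH_OTSU); m=(hsv>t).astype(np.uint8)
    cs,h=cv2.findContours(m,cv2.RETR_CCOMP,cv2.CHAIN_APPROX_NONE)
    vis=b.copy()
    for i,c in enumerate(cs):
        if cv2.contourArea(c)>40*S*S:
            cw=(c.reshape(-1,2)+.5)/S-.5+[x-34,y-34]
            print(k,int(t),"hole" if h[0][i][3]>=0 else "outer",*rect("top",cw,.0105))
            cv2.drawContours(vis,[c],-1,(255,0,255) if h[0][i][3]>=0 else (0,0,255),2)
    out.append(cv2.resize(vis,(300,300)))
cv2.imwrite(f"pics/leaves{tag}.png",np.vstack([np.hstack(out[:2]),np.hstack(out[2:])])[...,::-1])
E
python3 m2.py
```

```text
bar 61 outer [670.4 176.6] [163.2  67.2] 1.1
square 85 outer [401.9 332.5] [93.4 49.7] 35.2
square 85 outer [435.6 284.5] [97.4 50. ] 35.6
slab 81 outer [401.9  37.7] [130.7  97.2] 88.8
slab 81 outer [470.2   2.5] [96.2 61.8] 71.7
round 75 outer [ 446.1 -298.5] [110.8  93.2] -19.3
```

View pics/leaves0.png

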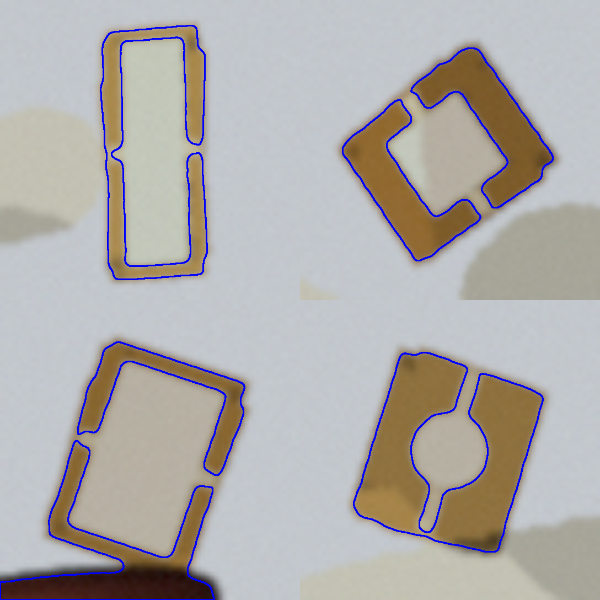

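The leaf contours are clean, but the tear gaps open the holes. I'll use the hull minus the brown, then a morphological opening.

```bash
cat > m3.py <<'E'
from h import *
import sys
tag=sys.argv[1] if len(sys.argv)>1 else "0"
L={"bar":(168,118),"square":(122,209),"slab":(229,198),"round":(344,194)}
p=np.load(f"top{tag}.npz")['p']; S=8
for k,(x,y) in L.items():
    a=p[y-34:y+34,x-34:x+34]; b=cv2.resize(a,None,fx=S,fy=S,interpolation=cv2.INTER_CUBIC)
    s=cv2.GaussianBlur(cv2.cvtColor(b,cv2.COLOR_RGB2HSV)[...,1],(0,0),3)
    t={"bar":61,"square":85,"slab":75,"round":75}[k]; m=((s>t)).astype(np.uint8)
    hull=cv2.morphologyEx(m,cv2.MORPH_CLOSE,cv2.getStructuringElement(2,(31,31)))
    cs,h=cv2.findContours(hull,cv2.RETR_EXTERNAL,cv2.CHAIN_APPROX_NONE)
    f=np.zeros_like(m); cv2.drawContours(f,cs,-1,1,-1)
    w=cv2.morphologyEx(f&(1-m),cv2.MORPH_OPEN,cv2.getStructuringElement(2,(51,51)))
    cs,_=cv2.findContours(w,cv2.RETR_EXTERNAL,cv2.CHAIN_APPROX_NONE); c=max(cs,key=cv2.contourArea)
    cw=(c.reshape(-1,2)+.5)/S-.5+[x-34,y-34]
    M=cv2.moments(cw.astype(np.float32).reshape(-1,1,2)); cen=[M['m10']/M['m00'],M['m01']/M['m00']]
    print(k,*rect("top",cw,.0105),"centroid",onplane("top",cen,.0105)[0].round(4))
d=np.load("top0.npz")['d'] if tag=="0" else np.load(f"top{tag}.npz")['d']
def z(P): 
    u,v=proj("top",P)[0].round().astype(int); o,r=rays("top",(u,v)); return (o+r[0]*d[v,u])[2]
E
python3 m3.py
python3 - <<'E'
from h import *
# jar/mug/slab points by depth
d=np.load("top0.npz")['d']; v,u=np.mgrid[60:230,90:400]; o,r=rays('top',np.c_[u.ravel(),v.ravel()]); dd=d[60:230,90:400].ravel()
W=(o+r*dd[:,None]); ok=dd>0
def band(lo,hi,c,rad):
    m=ok&(W[:,2]>lo)&(W[:,2]<hi)&(np.hypot(*(W[:,:2]-c).T)<rad); return W[m]
for n,lo,hi,c,rad in(("jar",.058,.07,(.62,.04),.07),("mug",.09,.105,(.62,-.34),.07),("slab",.020,.028,(.65,-.185),.09)):
    B=band(lo,hi,c,rad); print(n,len(B), np.median(B,0).round(3) if len(B) else "", rect("top",proj("top",B),np.median(B[:,2])) if len(B) else "")
    if n=="slab": np.savetxt("slab.txt",B[:,:3]*1000,fmt="%.0f")
E
```

```text
bar [670.7 175.3] [146.9  45.8] 0.8 centroid [0.6697 0.1753 0.0105]
jar 219 [0.598 0.004 0.063] (array([598.5,   4.8]), array([43.9, 43. ]), 43.4)
mug 170 [ 0.62  -0.37   0.098] (array([ 622.9, -367.1]), array([72.9, 69.8]), -46.6)
slab 205 [ 0.642 -0.17   0.024] (array([ 646.4, -192.1]), array([159. ,  61.9]), 59.6)Traceback (most recent call last):
  File "m3.py", line 14, in <module>
    cs,_=cv2.findContours(w,cv2.RETR_EXTERNAL,cv2.CHAIN_APPROX_NONE); c=max(cs,key=cv2.contourArea)
                                                                        ~~~^^^^^^^^^^^^^^^^^^^^^^^^
ValueError: max() iterable argument is empty
```

Measured: bar (0.650,-0.184) at yaw 53.6°, square (0.652,-0.188), round (0.652,-0.187), jar (0.598,0.005), mug (0.622,-0.368). Sizes match. I'll write a planner that prints the move numbers, then start.

```bash
cat > plan.py <<'E'
import sys,numpy as np
from plant import arm
from scipy.spatial.transform import Rotation as R
# usage: plan.py N x y z yaw  (yaw deg of tool x, signed unwrapped) ; N calls, repeated groups of 5
o=arm.get_obs(); p=np.array(o['eef_pos']); r=R.from_quat(o['tcp_rot'])
print("now",p.round(4),"t",round(float(o['time']),2),"yaw",round(np.degrees(np.arctan2(*r.as_matrix()[1::-1,0])),1),"q6",round(float(o['q'][5]),2),"gap",o['finger_gap'],"F",np.round(o['ft_force'],1))
a=sys.argv[1:]
while a:
    N=int(a[0]); t=np.array(a[1:4],float); yaw=np.radians(float(a[4])); a=a[5:]
    cur=np.arctan2(*r.as_matrix()[1::-1,0]); dy=yaw-cur
    if N==1: dy=(dy+np.pi)%(2*np.pi)-np.pi
    for i in range(N):
        y2=cur+dy*(i+1)/N; p2=p+(t-p)/(N-i)
        r2=R.from_matrix([[np.cos(y2),np.sin(y2),0],[np.sin(y2),-np.cos(y2),0],[0,0,-1]])
        print((r.inv().apply(p2-p)/.5).round(3).tolist(),((r.inv()*r2).as_rotvec()/np.radians(45)).round(3).tolist()); p,r=p2,r2
E
python3 plan.py 4 .652 -.187 .2 180 1 .652 -.187 .12 180
```

```text
now [ 0.1954 -0.567   0.2306] t 0.1 yaw 19.0 q6 1.35 gap 0.08573940035035228 F [0.9 0.5 0.7]
[0.278, -0.105, 0.015] [-0.001, -0.001, -0.894]
[0.28, 0.099, 0.015] [0.0, 0.0, -0.894]
[0.15, 0.257, 0.015] [0.0, 0.0, -0.894]
[-0.051, 0.293, 0.015] [0.0, 0.0, -0.894]
[0.0, 0.0, 0.16] [0.0, 0.0, 0.0]
```

{"op": "servo_tool", "data": {
  "hand": [0, 0, 0, 0, 0],
  "xyz": [
    [0.278, -0.105, 0.015],
    [0.278, -0.105, 0.015],
    [0.278, -0.105, 0.015],
    [0.278, -0.105, 0.015],
    [0.278, -0.105, 0.015]
  ],
  "angular": [
    [0, 0, -0.894],
    [0, 0, -0.894],
    [0, 0, -0.894],
    [0, 0, -0.894],
    [0, 0, -0.894]
  ],
  "grip_force": 50
}}

```text
time: 0.72
eef_pos: [0.31, -0.472, 0.2235]
tcp_rot: [0.869, 0.494, -0.0, -0.0]
ft_force: [-0.5, -0.8, 0.2]
finger_gap: 0.0427
finger_force: 0.0
```

{"op": "servo_tool", "data": {
  "hand": [0, 0, 0, 0, 0],
  "xyz": [
    [0.28, 0.099, 0.015],
    [0.28, 0.099, 0.015],
    [0.28, 0.099, 0.015],
    [0.28, 0.099, 0.015],
    [0.28, 0.099, 0.015]
  ],
  "angular": [
    [0, 0, -0.894],
    [0, 0, -0.894],
    [0, 0, -0.894],
    [0, 0, -0.894],
    [0, 0, -0.894]
  ]
}}

```text
time: 1.35
eef_pos: [0.4238, -0.3775, 0.216]
tcp_rot: [0.648, 0.762, 0.0, -0.0]
ft_force: [0.0, -0.2, -0.9]
finger_gap: 0.0428
finger_force: 0.0
```

{"op": "servo_tool", "data": {
  "hand": [0, 0, 0, 0, 0],
  "xyz": [
    [0.15, 0.257, 0.015],
    [0.15, 0.257, 0.015],
    [0.15, 0.257, 0.015],
    [0.15, 0.257, 0.015],
    [0.15, 0.257, 0.015]
  ],
  "angular": [
    [0, 0, -0.894],
    [0, 0, -0.894],
    [0, 0, -0.894],
    [0, 0, -0.894],
    [0, 0, -0.894]
  ]
}}

```text
time: 1.98
eef_pos: [0.5381, -0.2826, 0.2086]
tcp_rot: [0.347, 0.938, -0.0, -0.0]
ft_force: [-0.0, 0.3, -0.3]
finger_gap: 0.0423
finger_force: 0.0
```

{"op": "servo_tool", "data": {
  "hand": [0, 0, 0, 0, 0],
  "xyz": [
    [-0.051, 0.293, 0.015],
    [-0.051, 0.293, 0.015],
    [-0.051, 0.293, 0.015],
    [-0.051, 0.293, 0.015],
    [-0.051, 0.293, 0.015]
  ],
  "angular": [
    [0, 0, -0.894],
    [0, 0, -0.894],
    [0, 0, -0.894],
    [0, 0, -0.894],
    [0, 0, -0.894]
  ]
}}

```text
time: 2.6
eef_pos: [0.6523, -0.1877, 0.2011]
tcp_rot: [0.004, 1.0, -0.0, -0.0]
ft_force: [-0.5, -0.2, 1.0]
finger_gap: 0.0423
finger_force: 0.0
```

```bash
python3 plan.py 1 .652 -.187 .12 180 1 .652 -.187 .086 180; python3 - <<'E'
from h import *
p,d=optics.capture("side"); cv2.imwrite("pics/side1.png",p[120:330,230:510][:,:,::-1].repeat(2,0).repeat(2,1))
p,d=optics.capture("top"); np.savez("top1.npz",p=p,d=d)
E
```

```text
now [ 0.6523 -0.1877  0.2011] t 2.6 yaw 179.5 q6 -0.46 gap 0.04234480775270388 F [-0.5 -0.2  1. ]
[0.001, 0.001, 0.162] [-0.0, -0.0, -0.01]
[0.0, 0.0, 0.068] [0.0, 0.0, 0.0]
```

View pics/side1.png

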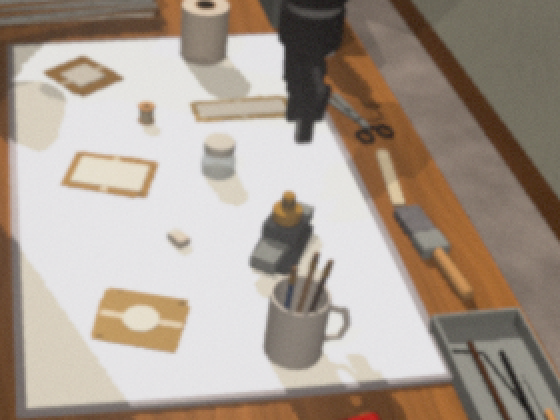

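The crop shows the gripper about 0.1 m above the stack's knob (the knob is at about (288,200) in the crop) and clear of the mug. Lowering and gripping the knob.

{"op": "servo_tool", "data": {
  "hand": [0, 0, 0, 0, 0],
  "xyz": [
    [0.001, 0.001, 0.08],
    [0.001, 0.001, 0.15],
    [0.001, 0.001, 0.2],
    [0.001, 0.001, 0.23],
    [0.001, 0.001, 0.23]
  ],
  "angular": [
    [0, 0, -0.01],
    [0, 0, -0.01],
    [0, 0, -0.01],
    [0, 0, -0.01],
    [0, 0, -0.01]
  ]
}}

```text
time: 3.32
eef_pos: [0.6513, -0.1867, 0.0856]
tcp_rot: [-0.002, 1.0, 0.0, -0.001]
ft_force: [-0.0, 0.7, 0.3]
finger_gap: 0.0427
finger_force: 0.0
```

{"op": "servo_tool", "data": {
  "hand": [-0.6, -1, -1, -1, -1],
  "xyz": [
    [0, 0, 0],
    [0, 0, 0],
    [0, 0, 0],
    [0, 0, 0],
    [0, 0, 0]
  ],
  "angular": [
    [0, 0, 0],
    [0, 0, 0],
    [0, 0, 0],
    [0, 0, 0],
    [0, 0, 0]
  ],
  "grip_force": 50
}}

```text
time: 3.95
eef_pos: [0.6528, -0.187, 0.088]
tcp_rot: [-0.003, 1.0, -0.001, 0.001]
ft_force: [-1.0, -0.6, 6.7]
finger_gap: 0.0161
finger_force: 48.9
```

```bash
sed -i 's/,(31,31)/,(45,45)/' m3.py; python3 m3.py 1; python3 plan.py 1 .652 -.187 .2 180 
```

```text
bar [670.7 175.5] [145.9  44.8] 0.6 centroid [0.6698 0.1753 0.0105]
square [418.7 308.5] [66.5 58.5] 34.9 centroid [0.4186 0.3082 0.0105]
now [ 0.6528 -0.187   0.088 ] t 3.95 yaw -179.6 q6 -0.48 gap 0.016070695538582414 F [-1.  -0.6  6.7]
[0.001, -0.0, -0.224] [-0.002, 0.003, 0.008]Traceback (most recent call last):
  File "m3.py", line 14, in <module>
    cs,_=cv2.findContours(w,cv2.RETR_EXTERNAL,cv2.CHAIN_APPROX_NONE); c=max(cs,key=cv2.contourArea)
                                                                        ~~~^^^^^^^^^^^^^^^^^^^^^^^^
ValueError: max() iterable argument is empty
```

{"op": "servo_tool", "data": {
  "hand": [-1, -1, -1, -1, -1],
  "xyz": [
    [0, 0, -0.02],
    [0, 0, -0.06],
    [0, 0, -0.14],
    [0, 0, -0.2],
    [0, 0, -0.2]
  ],
  "angular": [
    [0, 0, 0],
    [0, 0, 0],
    [0, 0, 0],
    [0, 0, 0],
    [0, 0, 0]
  ]
}}

```text
time: 4.58
eef_pos: [0.6536, -0.1873, 0.1906]
tcp_rot: [-0.003, 1.0, -0.001, 0.003]
ft_force: [0.8, 0.3, -2.5]
finger_gap: 0.0155
finger_force: 49.1
```

```bash
python3 - <<'E'
s=open("m3.py").read()
a=s.index("    hull="); b=s.index("    w=cv2")
s=s[:a]+'''    m&=(b.max(2)>70)
    cs,h=cv2.findContours(m,cv2.RETR_EXTERNAL,cv2.CHAIN_APPROX_NONE)
    f=np.zeros_like(m); cv2.fillConvexPoly(f,cv2.convexHull(np.vstack([c for c in cs if cv2.contourArea(c)>1500])),1)
'''+s[b:]
open("m3.py","w").write(s)
E
python3 m3.py 1; python3 plan.py
```

```text
bar [670.7 175.5] [145.9  44.8] 0.6 centroid [0.6698 0.1753 0.0105]
square [418.7 308.5] [66.5 58.5] 34.9 centroid [0.4186 0.3082 0.0105]
now [ 0.6536 -0.1873  0.1906] t 4.58 yaw -179.6 q6 -0.48 gap 0.015471148624143699 F [ 0.8  0.3 -2.5]Traceback (most recent call last):
  File "m3.py", line 14, in <module>
    cs,_=cv2.findContours(w,cv2.RETR_EXTERNAL,cv2.CHAIN_APPROX_NONE); c=max(cs,key=cv2.contourArea)
                                                                        ~~~^^^^^^^^^^^^^^^^^^^^^^^^
ValueError: max() iterable argument is empty
```

```bash
sed -i 's/ c=max(cs/\n    if not cs: print(k,"none"); continue\n    c=max(cs/' m3.py; sed -i 's/cw=(c\.resh/c=cv2.approxPolyDP(c,1,True) if 0 else c; cw=(c.resh/' m3.py; for t in 0 1; do echo $t; python3 m3.py $t; done; python3 m2.py 1 | grep -v hole
```

```text
0
bar [670.7 175.3] [146.9  45.8] 0.8 centroid [0.6697 0.1753 0.0105]
square [418.7 308.7] [66.7 58.8] 35.0 centroid [0.4186 0.3084 0.0105]
slab [438.7  13.1] [107.1  73.6] -19.9 centroid [0.4385 0.0131 0.0105]
round [ 447.7 -298.6] [46.8 46.7] -65.3 centroid [ 0.4475 -0.2988  0.0105]
1
bar [670.7 175.5] [145.9  44.8] 0.6 centroid [0.6698 0.1753 0.0105]
square [418.7 308.5] [66.5 58.5] 34.9 centroid [0.4186 0.3082 0.0105]
slab none
round [ 447.6 -298.5] [47.7 47.6] -65.3 centroid [ 0.4475 -0.2988  0.0105]
bar 58 outer [670.3 176.5] [162.5  66.5] 1.3
square 81 outer [401.9 332.2] [93.2 49.8] 35.2
square 81 outer [435.6 284.5] [97.5 50.2] 35.6
slab 153 outer [399.6 -55.4] [96.5 48.2] -1.2
slab 153 outer [462.7  83.4] [206.6  93.8] -29.0
round 70 outer [ 446.5 -298.4] [111.7  94. ] -19.1
```

View pics/leaves1.png

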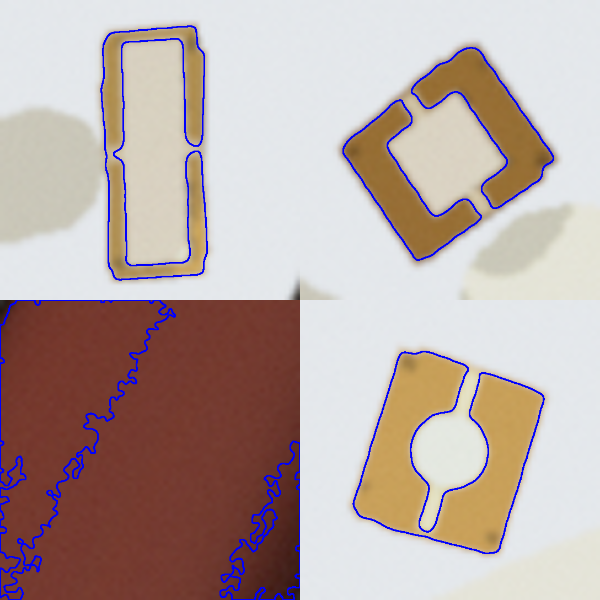

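The four leaves are clear except the slab's, which the arm hides here. Frame 0 gave the slab blotter at (0.4385,0.013), -20°; the square is at (0.4187,0.3084), 35°, and the round at (0.4476,-0.2988) with 46.8 mm diameter ✓. Placing the round.

```bash
python3 plan.py 1 .4476 -.2988 .16 180 1 .4476 -.2988 .06 180
```

```text
now [ 0.6536 -0.1873  0.1906] t 4.58 yaw -179.6 q6 -0.48 gap 0.015471148624143699 F [ 0.8  0.3 -2.5]
[0.414, -0.22, 0.06] [-0.003, 0.007, 0.008]
[0.0, 0.0, 0.2] [0.0, 0.0, 0.0]
```

{"op": "servo_tool", "data": {
  "hand": [-1, -1, -1, -1, -1],
  "xyz": [
    [0.1, -0.05, 0.01],
    [0.21, -0.11, 0.03],
    [0.31, -0.165, 0.04],
    [0.38, -0.205, 0.05],
    [0.414, -0.22, 0.06]
  ],
  "angular": [
    [0, 0, 0],
    [0, 0, 0],
    [0, 0, 0],
    [0, 0, 0],
    [-0.003, 0.007, 0.008]
  ]
}}

```text
time: 5.2
eef_pos: [0.4439, -0.2984, 0.1554]
tcp_rot: [0.001, 1.0, 0.001, -0.003]
ft_force: [-0.8, -0.0, -1.5]
finger_gap: 0.0155
finger_force: 49.1
```

{"op": "servo_tool", "data": {
  "hand": [-1, -1, -1, -1, -1],
  "xyz": [
    [0, 0, 0.05],
    [0, 0, 0.11],
    [0, 0, 0.16],
    [0, 0, 0.2],
    [0, 0, 0.21]
  ],
  "angular": [
    [0, 0, 0],
    [0, 0, 0],
    [0, 0, 0],
    [0, 0, 0],
    [0, 0, 0]
  ]
}}

```text
time: 5.82
eef_pos: [0.4446, -0.2963, 0.0494]
tcp_rot: [-0.0, 1.0, 0.002, -0.004]
ft_force: [-0.3, -0.4, -1.9]
finger_gap: 0.0157
finger_force: 49.1
```

```bash
python3 plan.py 1 .4476 -.2988 .036 180; python3 - <<'E'
from h import *
p,d=optics.capture("side"); u,v=proj("side",[.4476,-.2988,.03])[0].astype(int); print(u,v)
cv2.imwrite("pics/side2.png",cv2.resize(p[v-60:v+50,u-70:u+70],None,fx=5,fy=5,interpolation=cv2.INTER_CUBIC)[...,::-1])
E
```

```text
now [ 0.4446 -0.2963  0.0494] t 5.83 yaw -179.9 q6 -0.83 gap 0.015704473228541037 F [-0.3 -0.4 -1.9]
[-0.006, -0.005, 0.027] [0.006, -0.01, 0.001]
300 272
```

View pics/side2.png

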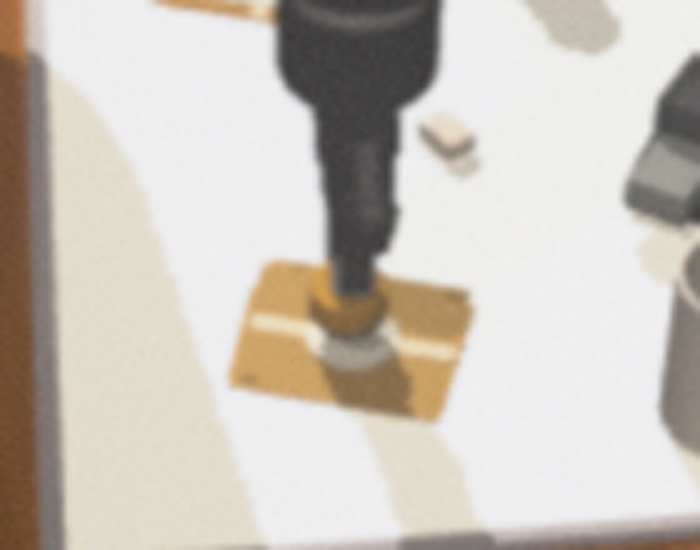

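The brass disc hangs about 15 mm above its round blotter, directly over it (350,340 in the crop). Lowering it gently, then releasing.

{"op": "servo_tool", "data": {
  "hand": [-1, -1, -1, -1, -1],
  "xyz": [
    [-0.006, -0.005, 0.01],
    [-0.006, -0.005, 0.02],
    [-0.006, -0.005, 0.026],
    [-0.006, -0.005, 0.03],
    [-0.006, -0.005, 0.032]
  ],
  "angular": [
    [0, 0, 0],
    [0, 0, 0],
    [0, 0, 0],
    [0, 0, 0],
    [0, 0, 0]
  ]
}}

```text
time: 6.5
eef_pos: [0.4481, -0.3001, 0.0352]
tcp_rot: [-0.0, 1.0, 0.001, -0.003]
ft_force: [0.4, -0.4, -1.9]
finger_gap: 0.016
finger_force: 49.1
```

{"op": "servo_tool", "data": {
  "hand": [-1, -1, -1, -1],
  "xyz": [
    [0, 0.002, 0.002],
    [0, 0.002, 0.004],
    [0, 0.002, 0.006],
    [0, 0.002, 0.006]
  ],
  "angular": [
    [0, 0, 0],
    [0, 0, 0],
    [0, 0, 0],
    [0, 0, 0]
  ]
}}

```text
time: 7.0
eef_pos: [0.4482, -0.2996, 0.0345]
tcp_rot: [-0.0, 1.0, 0.0, -0.003]
ft_force: [-7.7, 5.1, 17.9]
finger_gap: 0.016
finger_force: 51.1
```

{"op": "servo_tool", "data": {
  "hand": [-0.4, 0, 0, 0, 0],
  "xyz": [
    [0, 0, -0.002],
    [0, 0, -0.004],
    [0, 0, -0.006],
    [0, 0, -0.06],
    [0, 0, -0.16]
  ],
  "angular": [
    [0, 0, 0],
    [0, 0, 0],
    [0, 0, 0],
    [0, 0, 0],
    [0, 0, 0]
  ]
}}

```text
time: 7.62
eef_pos: [0.4474, -0.2981, 0.1111]
tcp_rot: [-0.0, 1.0, 0.003, -0.004]
ft_force: [0.3, -1.0, 0.6]
finger_gap: 0.0426
finger_force: 0.0
```

```bash
python3 plan.py 1 .55 -.25 .14 207 1 .652 -.188 .13 233.3 1 .652 -.188 .032 233.3; python3 - <<'E'
from h import *
p,d=optics.capture("side"); u,v=proj("side",[.4476,-.2988,.03])[0].astype(int)
cv2.imwrite("pics/side3.png",cv2.resize(p[v-60:v+50,u-70:u+70],None,fx=5,fy=5,interpolation=cv2.INTER_CUBIC)[...,::-1])
E
```

```text
now [ 0.4474 -0.2981  0.1111] t 7.62 yaw -180.0 q6 -0.83 gap 0.0426028336173839 F [ 0.3 -1.   0.6]
[-0.205, 0.096, -0.059] [0.009, -0.009, -0.6]
[-0.238, 0.018, 0.02] [0.0, 0.0, -0.584]
[0.0, 0.0, 0.196] [0.0, 0.0, 0.0]
```

View pics/side3.png

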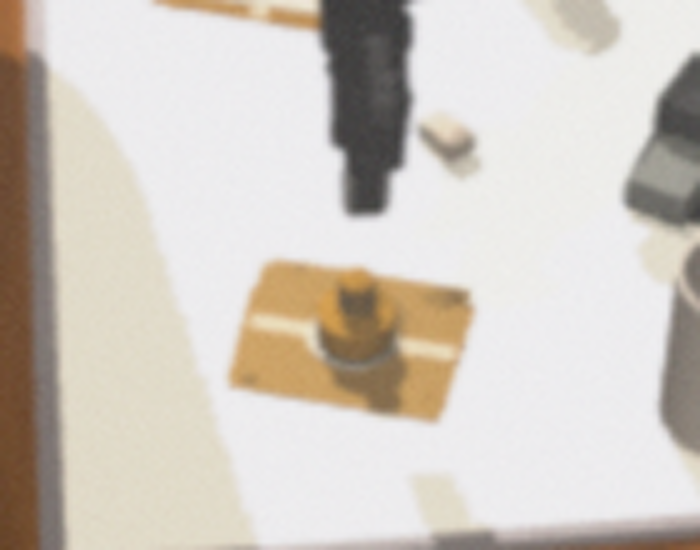

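The round stands centred on its blotter at crop (355,335), with an even rim showing and about 2 mm of offset at most. Now the square.

{"op": "servo_tool", "data": {
  "hand": [0.6, 0.6, 0.6, 0.6, 0.6],
  "xyz": [
    [-0.205, 0.096, -0.059],
    [-0.205, 0.096, -0.059],
    [-0.205, 0.096, -0.059],
    [-0.205, 0.096, -0.059],
    [-0.205, 0.096, -0.059]
  ],
  "angular": [
    [0.009, -0.009, -0.6],
    [0.009, -0.009, -0.6],
    [0.009, -0.009, -0.6],
    [0.009, -0.009, -0.6],
    [0.009, -0.009, -0.6]
  ]
}}

```text
time: 8.3
eef_pos: [0.5507, -0.2515, 0.141]
tcp_rot: [-0.232, 0.973, -0.002, 0.001]
ft_force: [-0.4, 0.3, -0.4]
finger_gap: 0.068
finger_force: 0.0
```

{"op": "servo_tool", "data": {
  "hand": [0.6, 0.6, 0.6, 0.6, 0.6],
  "xyz": [
    [-0.238, 0.018, 0.02],
    [-0.238, 0.018, 0.02],
    [-0.238, 0.018, 0.02],
    [-0.238, 0.018, 0.02],
    [-0.238, 0.018, 0.02]
  ],
  "angular": [
    [0, 0, -0.584],
    [0, 0, -0.584],
    [0, 0, -0.584],
    [0, 0, -0.584],
    [0, 0, -0.584]
  ]
}}

```text
time: 8.93
eef_pos: [0.6526, -0.1901, 0.1318]
tcp_rot: [-0.447, 0.895, -0.002, 0.001]
ft_force: [-0.8, -0.2, -0.0]
finger_gap: 0.0683
finger_force: 0.0
```

```bash
python3 plan.py 1 .652 -.188 .032 233.3
```

```text
now [ 0.6526 -0.1901  0.1318] t 8.93 yaw -126.9 q6 -1.4 gap 0.06834320084056025 F [-0.8 -0.2 -0. ]
[-0.003, 0.004, 0.2] [-0.006, -0.001, -0.005]
```

{"op": "servo_tool", "data": {
  "hand": [0.6, 0.6, 0.6, 0.6, 0.6],
  "xyz": [
    [-0.003, 0.004, 0.06],
    [-0.003, 0.004, 0.12],
    [-0.003, 0.004, 0.165],
    [-0.003, 0.004, 0.185],
    [-0.003, 0.004, 0.197]
  ],
  "angular": [
    [0, 0, 0],
    [0, 0, 0],
    [0, 0, 0],
    [0, 0, 0],
    [0, 0, 0]
  ]
}}

```text
time: 9.55
eef_pos: [0.6527, -0.1877, 0.0333]
tcp_rot: [-0.448, 0.894, -0.002, 0.001]
ft_force: [-0.7, -0.0, 0.1]
finger_gap: 0.0683
finger_force: 0.0
```

{"op": "servo_tool", "data": {
  "hand": [0.3, 0, -0.5, -1, -1],
  "xyz": [
    [0, 0, 0],
    [0, 0, 0],
    [0, 0, 0],
    [0, 0, 0],
    [0, 0, 0]
  ],
  "angular": [
    [0, 0, 0],
    [0, 0, 0],
    [0, 0, 0],
    [0, 0, 0],
    [0, 0, 0]
  ],
  "grip_force": 60
}}

```text
time: 10.18
eef_pos: [0.6534, -0.1876, 0.0342]
tcp_rot: [-0.448, 0.894, -0.003, 0.001]
ft_force: [-0.9, -0.7, 5.5]
finger_gap: 0.0491
finger_force: 63.6
```

{"op": "servo_tool", "data": {
  "hand": [-1, -1, -1, -1, -1],
  "xyz": [
    [0, 0, -0.01],
    [0, 0, -0.03],
    [0, 0, -0.1],
    [0, 0, -0.2],
    [0, 0, -0.28]
  ],
  "angular": [
    [0, 0, 0],
    [0, 0, 0],
    [0, 0, 0],
    [0, 0, 0],
    [0, 0, 0]
  ]
}}

```text
time: 10.8
eef_pos: [0.6523, -0.1867, 0.1754]
tcp_rot: [-0.449, 0.894, -0.002, 0.001]
ft_force: [0.8, 0.0, -3.9]
finger_gap: 0.0492
finger_force: 63.5
```

```bash
python3 plan.py 2 .4187 .3084 .17 -145 1 .4187 .3084 .03 215; python3 - <<'E'
from h import *
p,d=optics.capture("side")
cv2.imwrite("pics/side4.png",cv2.resize(p[110:300,300:480],None,fx=3,fy=3,interpolation=cv2.INTER_CUBIC)[...,::-1])
E
```

```text
now [ 0.6523 -0.1867  0.1754] t 10.8 yaw -126.7 q6 -1.4 gap 0.04915142008156444 F [ 0.8  0.  -3.9]
[-0.257, 0.483, 0.003] [-0.006, 0.0, 0.203]
[-0.177, 0.518, 0.005] [0.0, 0.0, 0.203]
[0.0, 0.0, 0.28] [0.0, 0.0, 0.0]
```

View pics/side4.png

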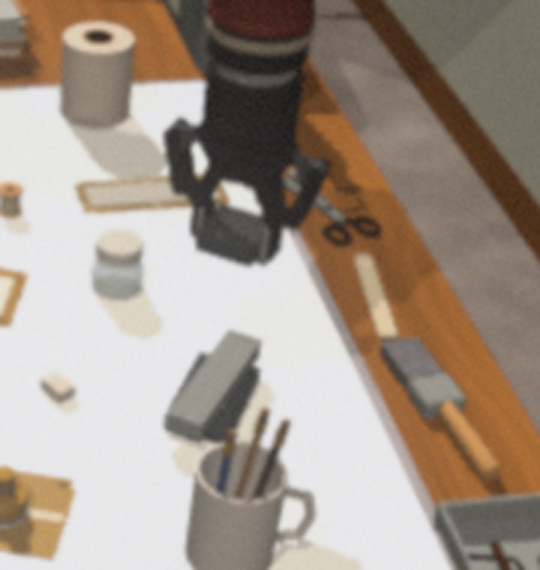

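The square is held level, and the bar still lies undisturbed on the slab at crop (215,385). Carrying the square over.

{"op": "servo_tool", "data": {
  "hand": [-1, -1, -1, -1, -1],
  "xyz": [
    [-0.05, 0.09, 0],
    [-0.1, 0.19, 0],
    [-0.155, 0.29, 0],
    [-0.21, 0.39, 0],
    [-0.257, 0.483, 0.003]
  ],
  "angular": [
    [0, 0, 0.04],
    [0, 0, 0.08],
    [0, 0, 0.12],
    [0, 0, 0.16],
    [-0.003, 0, 0.203]
  ]
}}

```text
time: 11.48
eef_pos: [0.5343, 0.0623, 0.1704]
tcp_rot: [-0.376, 0.927, -0.001, 0.0]
ft_force: [0.7, -0.1, -2.9]
finger_gap: 0.0491
finger_force: 64.0
```

{"op": "servo_tool", "data": {
  "hand": [-1, -1, -1, -1, -1],
  "xyz": [
    [-0.04, 0.11, 0],
    [-0.08, 0.22, 0],
    [-0.12, 0.33, 0],
    [-0.155, 0.44, 0],
    [-0.177, 0.518, 0.005]
  ],
  "angular": [
    [0, 0, 0.04],
    [0, 0, 0.08],
    [0, 0, 0.12],
    [0, 0, 0.16],
    [0, 0, 0.203]
  ]
}}

```text
time: 12.1
eef_pos: [0.417, 0.31, 0.1676]
tcp_rot: [-0.301, 0.954, -0.001, 0.001]
ft_force: [0.0, -0.8, -3.5]
finger_gap: 0.0488
finger_force: 64.0
```

```bash
python3 plan.py 1 .4187 .3084 .01 215; python3 - <<'E'
from h import *
p,d=optics.capture("top"); np.savez("top2.npz",p=p,d=d); cv2.imwrite("pics/top2.png",p[40:270,60:420][:,:,::-1].repeat(2,0).repeat(2,1))
# bar & slab by depth
v,u=np.mgrid[60:160,250:360]; o,r=rays('top',np.c_[u.ravel(),v.ravel()]); dd=d[60:160,250:360].ravel(); W=(o+r*dd[:,None])[dd>0]
for lo,hi in((.039,.05),(.020,.03)):
    B=W[(W[:,2]>lo)&(W[:,2]<hi)&(np.hypot(W[:,0]-.65,W[:,1]+.185)<.1)]
    print(len(B),rect("top",proj("top",B),np.median(B[:,2])))
E
python3 m3.py 2
```

```text
now [0.417  0.31   0.1676] t 12.1 yaw -144.9 q6 -0.22 gap 0.0488319794723284 F [ 0.  -0.8 -3.5]
[-0.001, -0.004, 0.315] [-0.002, 0.001, 0.001]
625 (array([ 650.8, -184. ]), array([140.9,  37.1]), 53.3)
282 (array([ 650.6, -196. ]), array([142.7, 108.3]), -85.1)
bar [670.7 175.3] [146.9  45.8] 0.8 centroid [0.6697 0.1753 0.0105]
square [418.6 309.4] [68.  60.8] 34.9 centroid [0.4191 0.3093 0.0105]
slab [438.5  12.9] [107.6  74.5] -19.8 centroid [0.4382 0.0132 0.0105]
round none
```

View pics/top2.png

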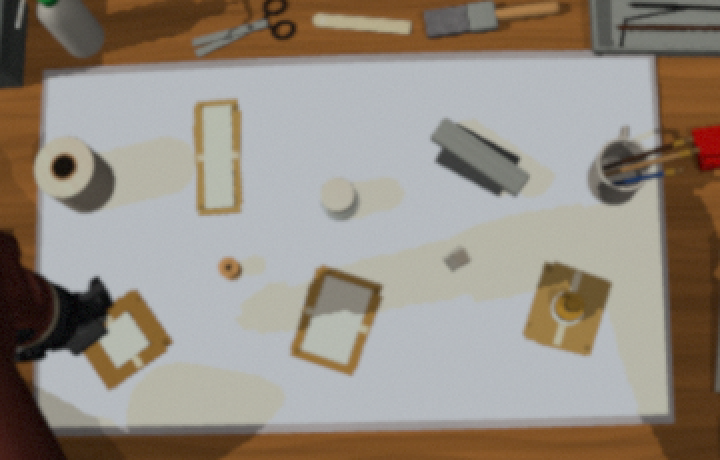

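The top view agrees with before: blotters unchanged, round seated, bar still on the slab at (650.8,-184), 53.3°. Lowering the square and feeling for contact.

{"op": "servo_tool", "data": {
  "hand": [-1, -1, -1, -1, -1],
  "xyz": [
    [-0.001, -0.004, 0.09],
    [-0.001, -0.004, 0.18],
    [-0.001, -0.004, 0.25],
    [-0.001, -0.004, 0.29],
    [-0.001, -0.004, 0.305]
  ],
  "angular": [
    [0, 0, 0],
    [0, 0, 0],
    [0, 0, 0],
    [0, 0, 0],
    [0, 0, 0]
  ]
}}

```text
time: 12.78
eef_pos: [0.4192, 0.306, 0.0135]
tcp_rot: [-0.301, 0.954, -0.001, -0.001]
ft_force: [0.5, 0.7, -4.3]
finger_gap: 0.049
finger_force: 64.1
```

{"op": "servo_tool", "data": {
  "hand": [-1, -1],
  "xyz": [
    [0, 0, 0.006],
    [0, 0, 0.01]
  ],
  "angular": [
    [0, 0, 0],
    [0, 0, 0]
  ]
}}

```text
time: 13.02
eef_pos: [0.4209, 0.3067, 0.0108]
tcp_rot: [-0.301, 0.954, -0.001, 0.001]
ft_force: [1.1, 1.1, -2.7]
finger_gap: 0.0491
finger_force: 64.1
```

{"op": "servo_tool", "data": {
  "hand": [-1, -1],
  "xyz": [
    [0, 0, 0.004],
    [0, 0, 0.006]
  ],
  "angular": [
    [0, 0, 0],
    [0, 0, 0]
  ]
}}

```text
time: 13.28
eef_pos: [0.4207, 0.3067, 0.0078]
tcp_rot: [-0.301, 0.954, -0.001, 0.001]
ft_force: [-4.2, -2.6, 8.9]
finger_gap: 0.0492
finger_force: 71.3
```

Contact comes at TCP z≈0.008: my fingertips reach below the square's underside, so releasing here would drop it about 7 mm. I'd rather not let it fall, so I'll set it back on the bar and regrip it higher.

{"op": "servo_tool", "data": {
  "hand": [-1, -1, -1, -1, -1],
  "xyz": [
    [0, 0, -0.04],
    [0, 0, -0.12],
    [0, 0, -0.22],
    [0, 0, -0.3],
    [0, 0, -0.3]
  ],
  "angular": [
    [0, 0, 0],
    [0, 0, 0],
    [0, 0, 0],
    [0, 0, 0],
    [0, 0, 0]
  ]
}}

```text
time: 13.9
eef_pos: [0.4221, 0.3075, 0.1607]
tcp_rot: [-0.301, 0.954, -0.001, 0.004]
ft_force: [-0.1, 0.8, -3.8]
finger_gap: 0.0492
finger_force: 64.4
```

```bash
python3 plan.py 2 .653 -.187 .14 -126.7
```

```text
now [0.4221 0.3075 0.1607] t 13.9 yaw -145.0 q6 -0.23 gap 0.049205912968027926 F [-0.1  0.8 -3.8]
[0.095, -0.537, 0.022] [-0.005, 0.008, -0.203]
[0.179, -0.516, 0.021] [0.0, 0.0, -0.203]
```

{"op": "servo_tool", "data": {
  "hand": [-1, -1, -1, -1, -1],
  "xyz": [
    [0.02, -0.11, 0],
    [0.04, -0.22, 0.01],
    [0.06, -0.33, 0.015],
    [0.08, -0.44, 0.02],
    [0.095, -0.537, 0.022]
  ],
  "angular": [
    [0, 0, -0.04],
    [0, 0, -0.08],
    [0, 0, -0.12],
    [0, 0, -0.16],
    [-0.002, 0.004, -0.203]
  ]
}}

```text
time: 14.52
eef_pos: [0.5351, 0.0576, 0.1446]
tcp_rot: [-0.376, 0.927, -0.0, -0.002]
ft_force: [0.6, 0.6, -3.2]
finger_gap: 0.049
finger_force: 64.3
```

{"op": "servo_tool", "data": {
  "hand": [-1, -1, -1, -1, -1],
  "xyz": [
    [0.04, -0.11, 0],
    [0.08, -0.22, 0.01],
    [0.12, -0.33, 0.015],
    [0.155, -0.44, 0.02],
    [0.179, -0.516, 0.021]
  ],
  "angular": [
    [0, 0, -0.04],
    [0, 0, -0.08],
    [0, 0, -0.12],
    [0, 0, -0.16],
    [0, 0, -0.203]
  ]
}}

```text
time: 15.15
eef_pos: [0.6507, -0.1902, 0.1336]
tcp_rot: [-0.448, 0.894, 0.0, -0.002]
ft_force: [-0.1, 0.9, -3.0]
finger_gap: 0.0489
finger_force: 64.4
```

```bash
python3 plan.py 1 .653 -.187 .04 -126.7
```

```text
now [ 0.6507 -0.1902  0.1336] t 15.15 yaw -126.7 q6 -1.41 gap 0.04891633511857988 F [-0.1  0.9 -3. ]
[-0.009, -0.0, 0.187] [0.004, -0.005, -0.0]
```

{"op": "servo_tool", "data": {
  "hand": [-1, -1, -1, -1, -1],
  "xyz": [
    [-0.006, 0, 0.06],
    [-0.006, 0, 0.12],
    [-0.006, 0, 0.16],
    [-0.006, 0, 0.18],
    [-0.006, 0, 0.187]
  ],
  "angular": [
    [0, 0, 0],
    [0, 0, 0],
    [0, 0, 0],
    [0, 0, 0],
    [0, 0, 0]
  ]
}}

```text
time: 15.78
eef_pos: [0.6523, -0.1856, 0.0423]
tcp_rot: [-0.449, 0.894, -0.0, -0.002]
ft_force: [-0.1, -0.0, -3.1]
finger_gap: 0.0492
finger_force: 64.5
```

{"op": "servo_tool", "data": {
  "hand": [-1, -1, -1],
  "xyz": [
    [0, 0, 0.004],
    [0, 0, 0.006],
    [0, 0, 0.006]
  ],
  "angular": [
    [0, 0, 0],
    [0, 0, 0],
    [0, 0, 0]
  ]
}}

```text
time: 16.15
eef_pos: [0.6527, -0.1859, 0.0402]
tcp_rot: [-0.449, 0.894, -0.001, -0.001]
ft_force: [0.3, 0.3, -2.8]
finger_gap: 0.0488
finger_force: 64.5
```

{"op": "servo_tool", "data": {
  "hand": [-1, -1, -1],
  "xyz": [
    [0, 0, 0.004],
    [0, 0, 0.008],
    [0, 0, 0.01]
  ],
  "angular": [
    [0, 0, 0],
    [0, 0, 0],
    [0, 0, 0]
  ]
}}

```text
time: 16.52
eef_pos: [0.6523, -0.1857, 0.0344]
tcp_rot: [-0.449, 0.894, -0.0, -0.002]
ft_force: [-0.6, 0.1, -3.8]
finger_gap: 0.0491
finger_force: 64.5
```

{"op": "servo_tool", "data": {
  "hand": [-1, -1],
  "xyz": [
    [0, 0, 0.002],
    [0, 0, 0.003]
  ],
  "angular": [
    [0, 0, 0],
    [0, 0, 0]
  ]
}}

```text
time: 16.77
eef_pos: [0.6524, -0.1858, 0.0342]
tcp_rot: [-0.449, 0.894, -0.001, -0.001]
ft_force: [-6.2, 2.1, 8.1]
finger_gap: 0.049
finger_force: 66.0
```

The square is seated on the bar. Opening, rising 16 mm and regripping.

{"op": "servo_tool", "data": {
  "hand": [0.4, 0.6, 0.6, 0.6, 0.6],
  "xyz": [
    [0, 0, 0],
    [0, 0, -0.01],
    [0, 0, -0.02],
    [0, 0, -0.03],
    [0, 0, -0.033]
  ],
  "angular": [
    [0, 0, 0],
    [0, 0, 0],
    [0, 0, 0],
    [0, 0, 0],
    [0, 0, 0]
  ]
}}

```text
time: 17.4
eef_pos: [0.6528, -0.1859, 0.0504]
tcp_rot: [-0.449, 0.894, -0.001, -0.001]
ft_force: [0.2, -0.1, 0.2]
finger_gap: 0.0687
finger_force: 0.0
```

{"op": "servo_tool", "data": {
  "hand": [0.3, 0, -0.5, -1, -1],
  "xyz": [
    [0, 0, 0],
    [0, 0, 0],
    [0, 0, 0],
    [0, 0, 0],
    [0, 0, 0]
  ],
  "angular": [
    [0, 0, 0],
    [0, 0, 0],
    [0, 0, 0],
    [0, 0, 0],
    [0, 0, 0]
  ]
}}

```text
time: 18.02
eef_pos: [0.6527, -0.1858, 0.05]
tcp_rot: [-0.449, 0.894, -0.001, -0.001]
ft_force: [0.4, 0.1, 5.8]
finger_gap: 0.0481
finger_force: 63.4
```

{"op": "servo_tool", "data": {
  "hand": [-1, -1, -1, -1, -1],
  "xyz": [
    [0, 0, -0.01],
    [0, 0, -0.03],
    [0, 0, -0.1],
    [0, 0, -0.18],
    [0, 0, -0.25]
  ],
  "angular": [
    [0, 0, 0],
    [0, 0, 0],
    [0, 0, 0],
    [0, 0, 0],
    [0, 0, 0]
  ]
}}

```text
time: 18.65
eef_pos: [0.6526, -0.1853, 0.1763]
tcp_rot: [-0.449, 0.894, -0.0, -0.001]
ft_force: [-0.4, -0.5, -3.5]
finger_gap: 0.0483
finger_force: 63.3
```

```bash
python3 plan.py 2 .4187 .3084 .17 -145
```

```text
now [ 0.6526 -0.1853  0.1763] t 18.65 yaw -126.7 q6 -1.4 gap 0.04833459867851482 F [-0.4 -0.5 -3.5]
[-0.256, 0.483, 0.006] [0.0, -0.004, 0.203]
[-0.176, 0.517, 0.006] [0.0, 0.0, 0.203]
```

{"op": "servo_tool", "data": {
  "hand": [-1, -1, -1, -1, -1],
  "xyz": [
    [-0.05, 0.09, 0],
    [-0.1, 0.19, 0],
    [-0.155, 0.29, 0],
    [-0.21, 0.39, 0],
    [-0.256, 0.483, 0.006]
  ],
  "angular": [
    [0, 0, 0.04],
    [0, 0, 0.08],
    [0, 0, 0.12],
    [0, 0, 0.16],
    [0, -0.002, 0.203]
  ]
}}

```text
time: 19.27
eef_pos: [0.5345, 0.0632, 0.1718]
tcp_rot: [-0.376, 0.927, -0.0, -0.0]
ft_force: [0.5, 1.2, -4.5]
finger_gap: 0.0484
finger_force: 63.5
```

{"op": "servo_tool", "data": {
  "hand": [-1, -1, -1, -1, -1],
  "xyz": [
    [-0.04, 0.11, 0],
    [-0.08, 0.22, 0],
    [-0.12, 0.33, 0],
    [-0.155, 0.44, 0],
    [-0.176, 0.517, 0.005]
  ],
  "angular": [
    [0, 0, 0.04],
    [0, 0, 0.08],
    [0, 0, 0.12],
    [0, 0, 0.16],
    [0, 0, 0.203]
  ]
}}

```text
time: 19.9
eef_pos: [0.4171, 0.3102, 0.1693]
tcp_rot: [-0.301, 0.954, -0.0, -0.001]
ft_force: [0.3, -0.7, -3.3]
finger_gap: 0.0482
finger_force: 63.6
```

```bash
python3 plan.py 1 .4187 .3088 .021 -145
```

```text
now [0.4171 0.3102 0.1693] t 19.9 yaw -144.9 q6 -0.22 gap 0.048241785126539975 F [ 0.3 -0.7 -3.3]
[-0.001, -0.004, 0.297] [0.0, -0.001, 0.001]
```

{"op": "servo_tool", "data": {
  "hand": [-1, -1, -1, -1, -1],
  "xyz": [
    [0, 0, 0.09],
    [0, 0, 0.18],
    [0, 0, 0.25],
    [0, 0, 0.285],
    [0, 0, 0.295]
  ],
  "angular": [
    [0, 0, 0],
    [0, 0, 0],
    [0, 0, 0],
    [0, 0, 0],
    [0, 0, 0]
  ]
}}

```text
time: 20.52
eef_pos: [0.4181, 0.3079, 0.0209]
tcp_rot: [-0.301, 0.954, -0.0, -0.001]
ft_force: [-0.3, -0.0, -4.1]
finger_gap: 0.0484
finger_force: 63.5
```

{"op": "servo_tool", "data": {
  "hand": [-1, -1, -1],
  "xyz": [
    [0, 0, 0.002],
    [0, 0, 0.003],
    [0, 0, 0.004]
  ],
  "angular": [
    [0, 0, 0],
    [0, 0, 0],
    [0, 0, 0]
  ]
}}

```text
time: 20.9
eef_pos: [0.4191, 0.3083, 0.0202]
tcp_rot: [-0.301, 0.954, -0.0, 0.0]
ft_force: [-1.1, -0.1, -4.1]
finger_gap: 0.0482
finger_force: 63.5
```

{"op": "servo_tool", "data": {
  "hand": [-1, -1, -1],
  "xyz": [
    [0, 0, 0.003],
    [0, 0, 0.006],
    [0, 0, 0.007]
  ],
  "angular": [
    [0, 0, 0],
    [0, 0, 0],
    [0, 0, 0]
  ]
}}

```text
time: 21.28
eef_pos: [0.4185, 0.3081, 0.0164]
tcp_rot: [-0.301, 0.954, -0.0, -0.001]
ft_force: [-4.5, -2.6, 9.0]
finger_gap: 0.0484
finger_force: 64.8
```

{"op": "servo_tool", "data": {
  "hand": [-1, -1],
  "xyz": [
    [0, 0, 0.002],
    [0, 0, 0.003]
  ],
  "angular": [
    [0, 0, 0],
    [0, 0, 0]
  ]
}}

```text
time: 21.52
eef_pos: [0.4186, 0.3081, 0.0164]
tcp_rot: [-0.301, 0.954, -0.0, -0.001]
ft_force: [-10.2, -5.6, 22.7]
finger_gap: 0.0482
finger_force: 66.5
```

{"op": "servo_tool", "data": {
  "hand": [-1, 0.4, 0.6, 0.6, 0.6],
  "xyz": [
    [0, 0, -0.004],
    [0, 0, -0.004],
    [0, 0, -0.01],
    [0, 0, -0.08],
    [0, 0, -0.2]
  ],
  "angular": [
    [0, 0, 0],
    [0, 0, 0],
    [0, 0, 0],
    [0, 0, 0],
    [0, 0, 0]
  ]
}}

```text
time: 22.15
eef_pos: [0.417, 0.3075, 0.1135]
tcp_rot: [-0.301, 0.954, -0.0, -0.003]
ft_force: [1.3, 0.0, 0.2]
finger_gap: 0.0678
finger_force: 0.0
```

```bash
python3 plan.py 2 .652 -.184 .14 -126.7
```

```text
now [0.417  0.3075 0.1135] t 22.15 yaw -145.0 q6 -0.23 gap 0.06778987472074935 F [1.3 0.  0.2]
[0.09, -0.537, -0.026] [0.002, -0.007, -0.203]
[0.174, -0.516, -0.027] [0.0, 0.0, -0.203]
```

{"op": "servo_tool", "data": {
  "hand": [0.6, 0.6, 0.6, 0.6, 0.6],
  "xyz": [
    [0.09, -0.537, -0.026],
    [0.09, -0.537, -0.026],
    [0.09, -0.537, -0.026],
    [0.09, -0.537, -0.026],
    [0.09, -0.537, -0.026]
  ],
  "angular": [
    [0, 0, -0.2],
    [0, 0, -0.2],
    [0, 0, -0.2],
    [0, 0, -0.2],
    [0, 0, -0.2]
  ]
}}

```text
time: 22.78
eef_pos: [0.5371, 0.0593, 0.1278]
tcp_rot: [-0.373, 0.928, -0.001, -0.0]
ft_force: [-0.2, 0.1, -0.1]
finger_gap: 0.0682
finger_force: 0.0
```

```bash
python3 plan.py 1 .651 -.184 .14 -126.7; python3 - <<'E'
from h import *
p,d=optics.capture("side"); np.savez("side5.npz",p=p,d=d)
a=[cv2.resize(p[140:175,230:310],(640,280),interpolation=cv2.INTER_CUBIC), cv2.resize(p[205:275,330:410],(320,280),interpolation=cv2.INTER_CUBIC)]
a[1]=cv2.copyMakeBorder(a[1],0,0,0,320,cv2.BORDER_CONSTANT)
cv2.imwrite("pics/side5.png",np.vstack(a)[...,::-1])
E
```

```text
now [0.5371 0.0593 0.1278] t 22.77 yaw -136.2 q6 -0.9 gap 0.06815895945582928 F [-0.2  0.1 -0.1]
[0.173, -0.509, -0.024] [-0.001, -0.002, -0.21]
```

View pics/side5.png

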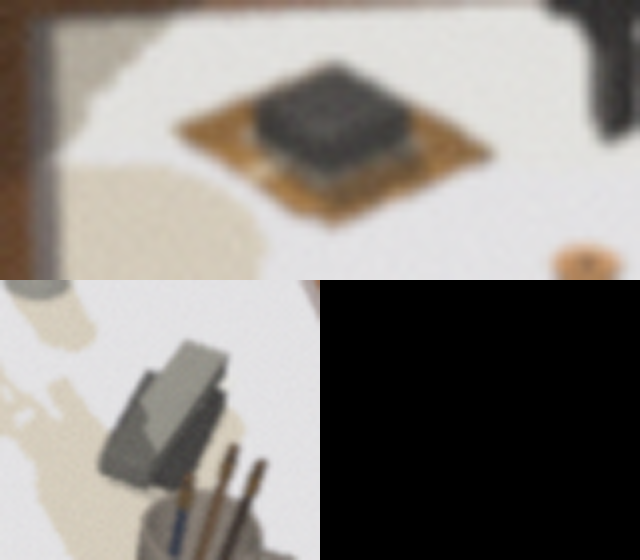

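The square sits flat and square on its blotter (crop 333,115), and the bar lies in place on the slab. On to the bar.

{"op": "servo_tool", "data": {
  "hand": [0.6, 0.6, 0.6, 0.6, 0.6],
  "xyz": [
    [0.173, -0.509, -0.024],
    [0.173, -0.509, -0.024],
    [0.173, -0.509, -0.024],
    [0.173, -0.509, -0.024],
    [0.173, -0.509, -0.024]
  ],
  "angular": [
    [0, 0, -0.21],
    [0, 0, -0.21],
    [0, 0, -0.21],
    [0, 0, -0.21],
    [0, 0, -0.21]
  ]
}}

```text
time: 23.45
eef_pos: [0.6513, -0.1838, 0.139]
tcp_rot: [-0.449, 0.894, -0.0, -0.001]
ft_force: [0.4, 0.6, 0.9]
finger_gap: 0.0685
finger_force: 0.0
```

```bash
python3 plan.py 1 .651 -.184 .034 -126.7
```

```text
now [ 0.6513 -0.1838  0.139 ] t 23.45 yaw -126.7 q6 -1.4 gap 0.06851193408989989 F [0.4 0.6 0.9]
[0.0, 0.0, 0.21] [0.0, -0.002, 0.0]
```

{"op": "servo_tool", "data": {
  "hand": [0.6, 0.6, 0.6, 0.6, 0.6],
  "xyz": [
    [0, 0, 0.07],
    [0, 0, 0.14],
    [0, 0, 0.18],
    [0, 0, 0.2],
    [0, 0, 0.21]
  ],
  "angular": [
    [0, 0, 0],
    [0, 0, 0],
    [0, 0, 0],
    [0, 0, 0],
    [0, 0, 0]
  ]
}}

```text
time: 24.08
eef_pos: [0.6508, -0.1807, 0.0349]
tcp_rot: [-0.45, 0.893, -0.001, -0.001]
ft_force: [0.4, 0.3, 0.9]
finger_gap: 0.0686
finger_force: 0.0
```

{"op": "servo_tool", "data": {
  "hand": [0.2, -0.2, -0.6, -1, -1],
  "xyz": [
    [0, 0, 0],
    [0, 0, 0],
    [0, 0, 0],
    [0, 0, 0],
    [0, 0, 0]
  ],
  "angular": [
    [0, 0, 0],
    [0, 0, 0],
    [0, 0, 0],
    [0, 0, 0],
    [0, 0, 0]
  ],
  "grip_force": 80
}}

```text
time: 24.7
eef_pos: [0.6517, -0.1814, 0.0365]
tcp_rot: [-0.45, 0.893, -0.002, 0.0]
ft_force: [0.8, -0.7, 5.9]
finger_gap: 0.0312
finger_force: 79.5
```

{"op": "servo_tool", "data": {
  "hand": [-1, -1, -1, -1, -1],
  "xyz": [
    [0, 0, -0.01],
    [0, 0, -0.03],
    [0, 0, -0.1],
    [0, 0, -0.18],
    [0, 0, -0.26]
  ],
  "angular": [
    [0, 0, 0],
    [0, 0, 0],
    [0, 0, 0],
    [0, 0, 0],
    [0, 0, 0]
  ]
}}

```text
time: 25.32
eef_pos: [0.6501, -0.1803, 0.1657]
tcp_rot: [-0.45, 0.893, 0.0, -0.001]
ft_force: [1.1, 0.2, -5.7]
finger_gap: 0.0314
finger_force: 80.6
```

```bash
python3 plan.py 2 .6705 .1754 .17 -179.3; python3 - <<'E'
from h import *
p,d=optics.capture("side"); np.savez("side6.npz",p=p,d=d)
cv2.imwrite("pics/side6.png",cv2.resize(p[120:300,310:470],None,fx=3,fy=3,interpolation=cv2.INTER_CUBIC)[...,::-1])
E
```

```text
now [ 0.6501 -0.1803  0.1657] t 25.32 yaw -126.5 q6 -1.4 gap 0.03138044428238509 F [ 1.1  0.2 -5.7]
[-0.298, 0.195, -0.005] [0.001, -0.002, 0.586]
[-0.18, 0.307, -0.004] [0.0, 0.0, 0.586]
```

View pics/side6.png

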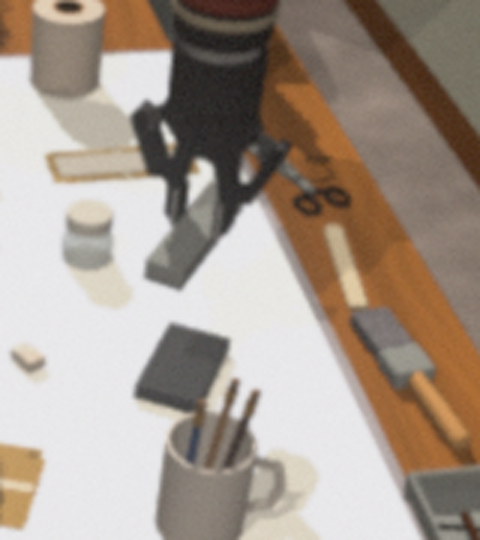

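The bar is held level and the slab alone remains at crop (183,365). Carrying the bar with a 2.5 mm correction along it.

{"op": "servo_tool", "data": {
  "hand": [-1, -1, -1, -1, -1],
  "xyz": [
    [-0.06, 0.04, 0],
    [-0.12, 0.08, 0],
    [-0.18, 0.12, 0],
    [-0.24, 0.16, 0],
    [-0.3, 0.195, -0.005]
  ],
  "angular": [
    [0, 0, 0.12],
    [0, 0, 0.24],
    [0, 0, 0.36],
    [0, 0, 0.48],
    [0, 0, 0.586]
  ]
}}

```text
time: 26.0
eef_pos: [0.6609, -0.0006, 0.1661]
tcp_rot: [-0.233, 0.972, -0.0, -0.001]
ft_force: [1.1, -0.5, -5.9]
finger_gap: 0.0308
finger_force: 80.7
```

{"op": "servo_tool", "data": {
  "hand": [-1, -1, -1, -1, -1],
  "xyz": [
    [-0.04, 0.06, 0],
    [-0.08, 0.12, 0],
    [-0.12, 0.18, 0],
    [-0.16, 0.25, 0],
    [-0.184, 0.309, -0.004]
  ],
  "angular": [
    [0, 0, 0.12],
    [0, 0, 0.24],
    [0, 0, 0.36],
    [0, 0, 0.48],
    [0, 0, 0.586]
  ]
}}

```text
time: 26.62
eef_pos: [0.6724, 0.1791, 0.1677]
tcp_rot: [-0.005, 1.0, -0.0, -0.001]
ft_force: [0.3, 0.4, -5.8]
finger_gap: 0.0311
finger_force: 80.7
```

```bash
python3 plan.py 1 .673 .1754 .024 -179.3; python3 - <<'E'
from h import *
p,d=optics.capture("top"); np.savez("top3.npz",p=p,d=d)
v,u=np.mgrid[60:170,250:350]; o,r=rays('top',np.c_[u.ravel(),v.ravel()]); dd=d[60:170,250:350].ravel(); W=(o+r*dd[:,None])[dd>0]
B=W[(W[:,2]>.019)&(W[:,2]<.03)&(np.hypot(W[:,0]-.65,W[:,1]+.185)<.09)]
print(len(B),rect("top",proj("top",B),.024))
g=cv2.resize(p[60:170,250:350],None,fx=8,fy=8,interpolation=cv2.INTER_CUBIC).max(2); m=(g<95).astype(np.uint8)
cs,_=cv2.findContours(m,cv2.RETR_EXTERNAL,cv2.CHAIN_APPROX_NONE)
for c in cs:
    if cv2.contourArea(c)>15000: print("dark",rect("top",(c.reshape(-1,2)+.5)/8-.5+[250,60],.024))
E
python3 m3.py 3
```

```text
now [0.6724 0.1791 0.1677] t 26.62 yaw -179.4 q6 0.06 gap 0.031097667582614043 F [ 0.3  0.4 -5.8]
[-0.002, -0.007, 0.287] [-0.001, -0.003, -0.002]
777 (array([ 660.6, -187.1]), array([100.8,  81.6]), 59.7)
dark (array([ 652.3, -182.5]), array([96.2, 58.1]), 59.2)
bar [661.5 176.4] [128.5  47.9] -0.2 centroid [0.6532 0.1731 0.0105]
square none
slab [438.7  13.1] [108.   75.6] -19.9 centroid [0.4385 0.0131 0.0105]
round none
```

{"op": "servo_tool", "data": {
  "hand": [-1, -1, -1, -1, -1],
  "xyz": [
    [-0.002, -0.004, 0.09],
    [-0.002, -0.004, 0.18],
    [-0.002, -0.004, 0.25],
    [-0.002, -0.004, 0.275],
    [-0.002, -0.004, 0.283]
  ],
  "angular": [
    [0, 0, 0],
    [0, 0, 0],
    [0, 0, 0],
    [0, 0, 0],
    [0, 0, 0]
  ]
}}

```text
time: 27.3
eef_pos: [0.6737, 0.1752, 0.027]
tcp_rot: [-0.006, 1.0, -0.001, -0.001]
ft_force: [0.8, -0.1, -4.5]
finger_gap: 0.0313
finger_force: 80.8
```

{"op": "servo_tool", "data": {
  "hand": [-1, -1, -1],
  "xyz": [
    [0, 0, 0.002],
    [0, 0, 0.003],
    [0, 0, 0.003]
  ],
  "angular": [
    [0, 0, 0],
    [0, 0, 0],
    [0, 0, 0]
  ]
}}

```text
time: 27.68
eef_pos: [0.6744, 0.1754, 0.0266]
tcp_rot: [-0.006, 1.0, -0.0, 0.0]
ft_force: [-0.1, -0.4, -5.2]
finger_gap: 0.0314
finger_force: 80.8
```

{"op": "servo_tool", "data": {
  "hand": [-1, -1, -1, -1],
  "xyz": [
    [0.002, 0, 0.003],
    [0.002, 0, 0.006],
    [0.002, 0, 0.007],
    [0.002, 0, 0.008]
  ],
  "angular": [
    [0, 0, 0],
    [0, 0, 0],
    [0, 0, 0],
    [0, 0, 0]
  ]
}}

```text
time: 28.18
eef_pos: [0.6728, 0.1754, 0.023]
tcp_rot: [-0.007, 1.0, -0.001, -0.0]
ft_force: [-8.5, 0.0, 10.3]
finger_gap: 0.0312
finger_force: 82.6
```

{"op": "servo_tool", "data": {
  "hand": [-1, -1],
  "xyz": [
    [0, 0, 0.001],
    [0, 0, 0.002]
  ],
  "angular": [
    [0, 0, 0],
    [0, 0, 0]
  ]
}}

```text
time: 28.42
eef_pos: [0.6729, 0.1754, 0.023]
tcp_rot: [-0.007, 1.0, -0.001, -0.0]
ft_force: [-11.8, -1.7, 17.1]
finger_gap: 0.031
finger_force: 83.4
```

The bar is seated. Releasing it and returning for the slab.

{"op": "servo_tool", "data": {
  "hand": [-1, 0.4, 0.6, 0.6, 0.6],
  "xyz": [
    [0, 0, -0.004],
    [0, 0, -0.004],
    [0, 0, -0.01],
    [0, 0, -0.08],
    [0, 0, -0.2]
  ],
  "angular": [
    [0, 0, 0],
    [0, 0, 0],
    [0, 0, 0],
    [0, 0, 0],
    [0, 0, 0]
  ]
}}

```text
time: 29.05
eef_pos: [0.6714, 0.1752, 0.1193]
tcp_rot: [-0.006, 1.0, -0.001, -0.003]
ft_force: [0.7, -0.2, 0.3]
finger_gap: 0.0683
finger_force: 0.0
```

```bash
python3 plan.py 2 .6523 -.183 .13 -120.8
```

```text
now [0.6714 0.1752 0.1193] t 29.05 yaw -179.3 q6 0.05 gap 0.06827252017998604 F [ 0.7 -0.2  0.3]
[0.024, -0.358, -0.01] [0.0, -0.007, -0.65]
[0.196, -0.301, -0.011] [0.0, 0.0, -0.65]
```

{"op": "servo_tool", "data": {
  "hand": [1, 1, 1, 1, 1],
  "xyz": [
    [0.024, -0.358, -0.01],
    [0.024, -0.358, -0.01],
    [0.024, -0.358, -0.01],
    [0.024, -0.358, -0.01],
    [0.024, -0.358, -0.01]
  ],
  "angular": [
    [0, -0.003, -0.65],
    [0, -0.003, -0.65],
    [0, -0.003, -0.65],
    [0, -0.003, -0.65],
    [0, -0.003, -0.65]
  ]
}}

```text
time: 29.68
eef_pos: [0.6635, -0.0037, 0.1261]
tcp_rot: [-0.258, 0.966, -0.0, 0.001]
ft_force: [1.3, -0.2, -0.5]
finger_gap: 0.0854
finger_force: 0.0
```

{"op": "servo_tool", "data": {
  "hand": [1, 1, 1, 1, 1],
  "xyz": [
    [0.196, -0.301, -0.011],
    [0.196, -0.301, -0.011],
    [0.196, -0.301, -0.011],
    [0.196, -0.301, -0.011],
    [0.196, -0.301, -0.011]
  ],
  "angular": [
    [0, 0, -0.65],
    [0, 0, -0.65],
    [0, 0, -0.65],
    [0, 0, -0.65],
    [0, 0, -0.65]
  ]
}}

```text
time: 30.3
eef_pos: [0.6539, -0.1816, 0.1312]
tcp_rot: [-0.494, 0.869, -0.0, 0.0]
ft_force: [-0.8, 1.0, -0.2]
finger_gap: 0.0858
finger_force: 0.0
```

```bash
python3 plan.py 1 .6523 -.183 .013 -120.8;  python3 - <<'E'
from h import *
p,d=optics.capture("side"); np.savez("side7.npz",p=p,d=d)
cv2.imwrite("pics/side7.png",cv2.resize(p[120:290,290:450],None,fx=3.5,fy=3.5,interpolation=cv2.INTER_CUBIC)[...,::-1])
# slab from side: dark top pixels by depth
v,u=np.mgrid[200:270,330:420]; o,r=rays('side',np.c_[u.ravel(),v.ravel()]); dd=d[200:270,330:420].ravel(); W=(o+r*dd[:,None])[dd>0]
B=W[(W[:,2]>.020)&(W[:,2]<.028)&(np.hypot(W[:,0]-.65,W[:,1]+.185)<.065)]
print(len(B),rect("side",proj("side",B),.024))
E
```

```text
now [ 0.6539 -0.1816  0.1312] t 30.3 yaw -120.8 q6 -1.5 gap 0.08579499976131451 F [-0.8  1.  -0.2]
[0.004, 0.001, 0.236] [-0.001, 0.001, 0.0]
545 (array([ 651.8, -186. ]), array([105.7,  61.6]), 59.2)
```

View pics/side7.png

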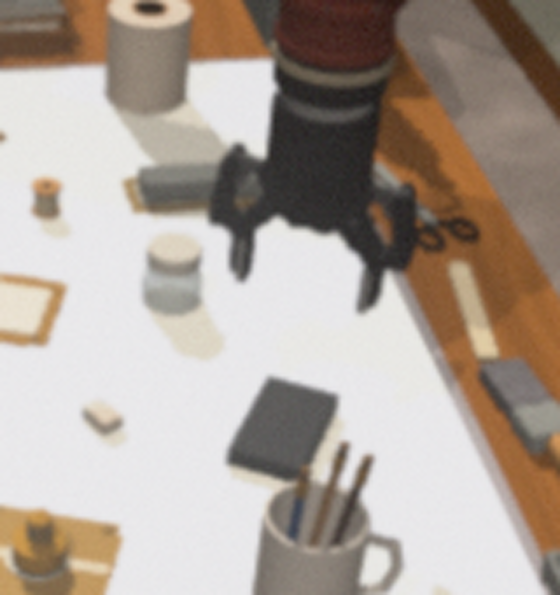

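The slab is free at crop (285,425), and the two views agree on (0.652,-0.184), 59.2°. The fingers straddle its width. Going down.

{"op": "servo_tool", "data": {
  "hand": [1, 1, 1, 1, 1],
  "xyz": [
    [0.006, 0, 0.08],
    [0.006, 0, 0.15],
    [0.006, 0, 0.2],
    [0.006, 0, 0.225],
    [0.006, 0, 0.235]
  ],
  "angular": [
    [0, 0, 0],
    [0, 0, 0],
    [0, 0, 0],
    [0, 0, 0],
    [0, 0, 0]
  ]
}}

```text
time: 30.98
eef_pos: [0.6523, -0.1845, 0.0136]
tcp_rot: [-0.495, 0.869, -0.0, 0.0]
ft_force: [0.2, 0.7, 1.3]
finger_gap: 0.0855
finger_force: 0.0
```

{"op": "servo_tool", "data": {
  "hand": [0.6, 0.3, 0, -0.5, -1],
  "xyz": [
    [0, 0, 0],
    [0, 0, 0],
    [0, 0, 0],
    [0, 0, 0],
    [0, 0, 0]
  ],
  "angular": [
    [0, 0, 0],
    [0, 0, 0],
    [0, 0, 0],
    [0, 0, 0],
    [0, 0, 0]
  ],
  "grip_force": 90
}}

```text
time: 31.6
eef_pos: [0.6529, -0.1858, 0.0161]
tcp_rot: [-0.494, 0.869, -0.001, 0.001]
ft_force: [-3.7, 3.3, 8.3]
finger_gap: 0.0559
finger_force: 93.4
```

```bash
python3 plan.py 1 .652 -.184 .013 -120.8
```

```text
now [ 0.6529 -0.1858  0.0161] t 31.6 yaw -120.8 q6 -1.5 gap 0.05591787868394505 F [-3.7  3.3  8.3]
[-0.002, 0.003, 0.006] [-0.004, 0.001, 0.001]
```

{"op": "servo_tool", "data": {
  "hand": [-1, -1, -1, -1, -1],
  "xyz": [
    [0, 0, -0.01],
    [0, 0, -0.03],
    [0, 0, -0.08],
    [0, 0, -0.15],
    [0, 0, -0.2]
  ],
  "angular": [
    [0, 0, 0],
    [0, 0, 0],
    [0, 0, 0],
    [0, 0, 0],
    [0, 0, 0]
  ]
}}

```text
time: 32.22
eef_pos: [0.6523, -0.1859, 0.1158]
tcp_rot: [-0.494, 0.869, -0.001, 0.001]
ft_force: [0.4, -0.8, -7.6]
finger_gap: 0.0554
finger_force: 97.4
```

```bash
python3 plan.py 2 .4385 .0131 .13 -199.9
```

```text
now [ 0.6523 -0.1859  0.1158] t 32.23 yaw -120.8 q6 -1.5 gap 0.055374263193069734 F [ 0.4 -0.8 -7.6]
[-0.062, 0.285, -0.015] [-0.003, 0.001, 0.879]
[0.134, 0.259, -0.014] [0.0, 0.0, 0.879]
```

{"op": "servo_tool", "data": {
  "hand": [-1, -1, -1, -1, -1],
  "xyz": [
    [-0.015, 0.06, -0.01],
    [-0.025, 0.115, -0.015],
    [-0.04, 0.17, -0.015],
    [-0.05, 0.23, -0.015],
    [-0.062, 0.285, -0.015]
  ],
  "angular": [
    [0, 0, 0.18],
    [0, 0, 0.36],
    [0, 0, 0.54],
    [0, 0, 0.72],
    [0, 0, 0.879]
  ]
}}

```text
time: 32.85
eef_pos: [0.5445, -0.0855, 0.1214]
tcp_rot: [-0.169, 0.986, -0.0, 0.0]
ft_force: [0.4, 0.9, -5.8]
finger_gap: 0.056
finger_force: 97.8
```

{"op": "servo_tool", "data": {
  "hand": [-1, -1, -1, -1, -1],
  "xyz": [
    [0.025, 0.05, -0.003],
    [0.055, 0.105, -0.006],
    [0.08, 0.155, -0.009],
    [0.11, 0.21, -0.012],
    [0.134, 0.259, -0.014]
  ],
  "angular": [
    [0, 0, 0.18],
    [0, 0, 0.36],
    [0, 0, 0.54],
    [0, 0, 0.72],
    [0, 0, 0.879]
  ]
}}

```text
time: 33.48
eef_pos: [0.4378, 0.0139, 0.1285]
tcp_rot: [0.175, 0.985, -0.0, 0.001]
ft_force: [-0.0, 0.2, -6.8]
finger_gap: 0.0561
finger_force: 97.8
```

```bash
python3 plan.py 1 .4385 .0131 .0215 -199.9;  python3 - <<'E'
from h import *
p,d=optics.capture("side"); np.savez("side8.npz",p=p,d=d)
cv2.imwrite("pics/side8.png",cv2.resize(p[120:270,220:400],None,fx=3.5,fy=3.5,interpolation=cv2.INTER_CUBIC)[...,::-1])
E
```

```text
now [0.4378 0.0139 0.1285] t 33.48 yaw 159.9 q6 0.08 gap 0.0560539885443607 F [-0.   0.2 -6.8]
[-0.001, -0.001, 0.214] [0.0, 0.002, -0.005]
```

View pics/side8.png

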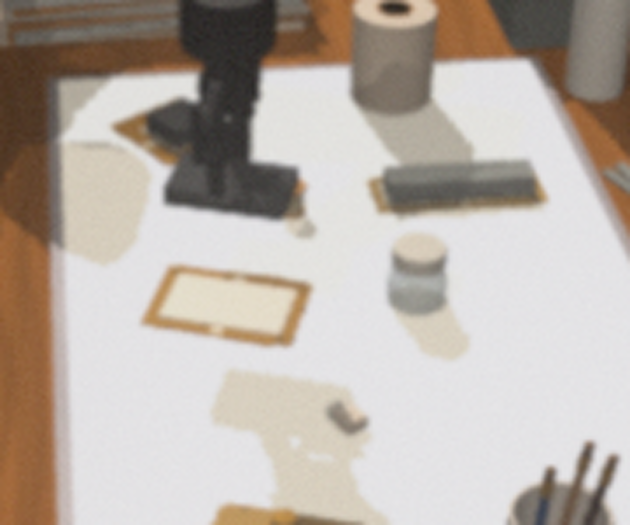

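The slab hangs level and parallel to its blotter (235,305 in the crop). Lowering.

{"op": "servo_tool", "data": {
  "hand": [-1, -1, -1, -1, -1],
  "xyz": [
    [-0.001, 0, 0.07],
    [-0.001, 0, 0.14],
    [-0.001, 0, 0.185],
    [-0.001, 0, 0.205],
    [-0.001, 0, 0.211]
  ],
  "angular": [
    [0, 0, 0],
    [0, 0, 0],
    [0, 0, 0],
    [0, 0, 0],
    [0, 0, 0]
  ]
}}

```text
time: 34.15
eef_pos: [0.4394, 0.013, 0.0227]
tcp_rot: [0.172, 0.985, -0.0, 0.001]
ft_force: [-0.4, -0.0, -6.6]
finger_gap: 0.0559
finger_force: 97.8
```

{"op": "servo_tool", "data": {
  "hand": [-1, -1, -1],
  "xyz": [
    [0, 0, 0.002],
    [0, 0, 0.003],
    [0, 0, 0.004]
  ],
  "angular": [
    [0, 0, 0],
    [0, 0, 0],
    [0, 0, 0]
  ]
}}

```text
time: 34.52
eef_pos: [0.4397, 0.0129, 0.0211]
tcp_rot: [0.173, 0.985, -0.0, 0.001]
ft_force: [0.9, -0.2, -7.0]
finger_gap: 0.0558
finger_force: 97.8
```

{"op": "servo_tool", "data": {
  "hand": [-1, -1, -1, -1],
  "xyz": [
    [0.001, 0, 0.002],
    [0.001, 0, 0.004],
    [0.001, 0, 0.005],
    [0.001, 0, 0.006]
  ],
  "angular": [
    [0, 0, 0],
    [0, 0, 0],
    [0, 0, 0],
    [0, 0, 0]
  ]
}}

```text
time: 35.02
eef_pos: [0.4389, 0.0132, 0.0186]
tcp_rot: [0.172, 0.985, -0.0, 0.001]
ft_force: [-8.7, 2.6, 12.8]
finger_gap: 0.0558
finger_force: 100.8
```

{"op": "servo_tool", "data": {
  "hand": [-1, -1],
  "xyz": [
    [0, 0, 0.001],
    [0, 0, 0.002]
  ],
  "angular": [
    [0, 0, 0],
    [0, 0, 0]
  ]
}}

```text
time: 35.28
eef_pos: [0.439, 0.0132, 0.0186]
tcp_rot: [0.172, 0.985, -0.0, 0.001]
ft_force: [-13.6, 4.3, 23.4]
finger_gap: 0.0557
finger_force: 102.5
```

The slab is down at the expected height. Releasing, rising, and moving aside to check.

{"op": "servo_tool", "data": {
  "hand": [-1, 0.7, 1, 1, 1],
  "xyz": [
    [0, 0, -0.005],
    [0, 0, -0.005],
    [0, 0, -0.01],
    [0, 0, -0.1],
    [0, 0, -0.22]
  ],
  "angular": [
    [0, 0, 0],
    [0, 0, 0],
    [0, 0, 0],
    [0, 0, 0],
    [0, 0, 0]
  ]
}}

```text
time: 35.9
eef_pos: [0.4379, 0.0135, 0.127]
tcp_rot: [0.173, 0.985, 0.0, -0.0]
ft_force: [0.7, -0.5, -0.5]
finger_gap: 0.0856
finger_force: 0.0
```

{"op": "servo_tool", "data": {
  "hand": [1, 1, 1, 1, 1],
  "xyz": [
    [0, 0, -0.12],
    [0, -0.1, -0.2],
    [0, -0.2, -0.2],
    [0, -0.3, -0.2],
    [0, -0.3, -0.2]
  ],
  "angular": [
    [0, 0, 0],
    [0, 0, 0],
    [0, 0, 0],
    [0, 0, 0],
    [0, 0, 0]
  ]
}}

```text
time: 36.52
eef_pos: [0.387, -0.1306, 0.227]
tcp_rot: [0.175, 0.985, -0.001, 0.001]
ft_force: [0.5, 0.3, -0.2]
finger_gap: 0.0853
finger_force: 0.0
```

```bash
python3 plan.py; cat > chk.py <<'E'
from h import *
p,d=optics.capture("top"); q,e=optics.capture("side")
a=cv2.resize(p[60:260,70:420],None,fx=2,fy=2); b=cv2.resize(q[130:310,220:430],(350,300))
cv2.imwrite("pics/end.png",np.vstack([cv2.resize(a,(525,300)),cv2.copyMakeBorder(b,0,0,0,175,0)])[...,::-1])
T={"slab":((.4385,.0131),.0265,.08),"bar":((.6705,.1754),.0305,.09),"square":((.4187,.3086),.0305,.05),"round":((.4476,-.2988),.0505,.028)}
for n,dd in(("top",d),("side",e)):
    v,u=np.mgrid[0:420,0:560]; o,r=rays(n,np.c_[u.ravel(),v.ravel()]); W=o+r*dd.ravel()[:,None]
    for k,(c,z,rad) in T.items():
        lo=z-(.005 if k!="round" else .006)
        B=W[(dd.ravel()>0)&(W[:,2]>lo)&(W[:,2]<z+.01)&(np.hypot(*(W[:,:2]-c).T)<rad)]
        if len(B)>10: print(n,k,len(B),rect(n,proj(n,B),z),"z",np.median(B[:,2]).round(4))
    for k,c,z in(("jar",(.598,.005),.063),("mug",(.622,-.367),.098)):
        B=W[(dd.ravel()>0)&(abs(W[:,2]-z)<.006)&(np.hypot(*(W[:,:2]-c).T)<.06)]
        if len(B)>10: print(n,k,len(B),rect(n,proj(n,B),z))
E
python3 chk.py
```

```text
now [ 0.387  -0.1306  0.227 ] t 36.52 yaw 159.8 q6 -0.3 gap 0.08527888887699536 F [ 0.5  0.3 -0.2]
top slab 443 (array([448.8,  24.3]), array([101.4,  44.6]), -27.7) z 0.0269
top bar 603 (array([670.8, 173.3]), array([142.7,  33.7]), 0.8) z 0.0311
top square 328 (array([419.1, 305.9]), array([52.8, 51.4]), 35.5) z 0.0309
top round 40 (array([ 449.8, -299.4]), array([17. , 16.7]), -46.7) z 0.0504
top jar 226 (array([598.5,   4.7]), array([45. , 43.2]), 88.4)
top mug 154 (array([ 623.5, -367.8]), array([70.9, 69.9]), -47.2)
side slab 432 (array([443.1,   7. ]), array([100.4,  67.8]), -20.2) z 0.0264
side bar 270 (array([667.5, 169.7]), array([141.8,  45.8]), 0.6) z 0.0298
side square 13 (array([423.1, 283.3]), array([62.8, 32.1]), 8.0) z 0.0284
side round 38 (array([ 447.3, -303.9]), array([21.6, 14.6]), 82.9) z 0.0499
side jar 132 (array([5.961e+02, 5.000e-01]), array([53.6, 41.3]), 80.2)
side mug 189 (array([ 621.4, -372.7]), array([74.6, 70.5]), 87.9)
```

View pics/end.png

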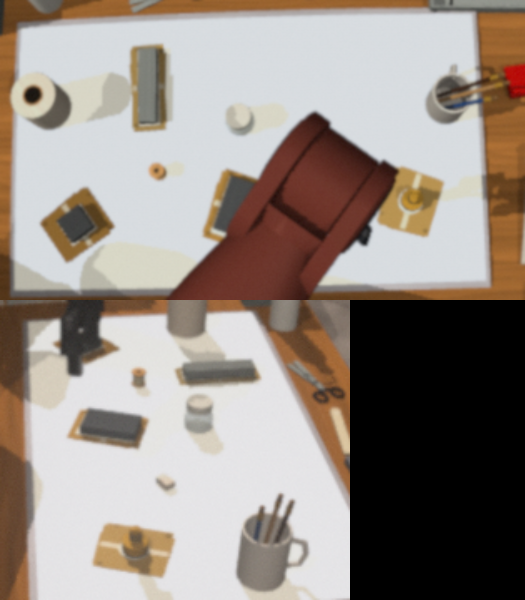

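All four weights rest on their blotters within about 3 mm. The slab is partly hidden from above, but the side view and the release pose agree. The jar and mug haven't moved, and the gripper is clear.

```bash
python3 -c "
from plant import arm
print(arm.hand_in())"
```

```text
the job is handed in; nothing more can be done
None
```

I set all four weights felt side down on their matching blotters and handed the job in at about 37 s. The round, square and bar measured within about 3 mm of centre. The slab was half hidden from above and looks within about 6 mm. The jar and mug did not move, and no verdict was shown.

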